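# Clamp a valve block in the quick-slide vise

### The arm

A 6-joint arm with a two-finger parallel gripper is mounted at the origin on the work surface. World frame = base frame: x ahead of the robot, y to its left, z up, the work surface at z = 0. Lengths are in m, angles in degrees, forces in N, time in s.
With the tool pointing down it reaches from about 0.25 to 0.725 m from the base axis. Payload 9.7 kg.
Tool frame: the origin (TCP) lies midway between the tips of the shut fingers; the grasp point (between the pads) lies bot.grip_depth behind it (bot.grip_depth is the distance from the TCP to the grasp point, in m); z points along the fingers, y is the direction in which the jaws open and shut (so a half turn about z gives the same grasp; the last joint's range is limited). The gripper opens to 85 mm and grips with 20 to 120 N. Pads are 22 mm wide; open, the fingers measure 114 mm over their backs; the gripper's body (76 mm by 85 mm) begins 54 mm behind the grasp point. The pads swing forward as they close: fully open they stand 13 mm farther back than shut.
Start: joints at [-63.14, 4.979, 10.078, 95.1, 0, 90], TCP at [0.248, -0.491, 0.231] pointing down, gripper open.
Joint ranges: [-179.16, 179.16], [-48.56, 103.87], [-65.8, 70.77], [-126.05, 130.52], [-82.76, 87.17], [-180, 180]. Speed limits (degrees/s): [127.2, 127.2, 147.25, 180, 180, 180].

### API

Orientations are given as a 3x3 rotation matrix whose columns are the frame's x, y, z axes.
In Python, from station import bot gives the robot as it stands. The module is installed in compiled form; this text tells all that it offers.
- The arm moves only by the shell command python3 -m handwheel 'ROWS' [FORCE]. ROWS is JSON, a list of rows, each an object of numbers: "gripper": the opening in per cent of the stroke, from 0 (shut) to 100 (fully open); "x", "y", "z": the shift along the tool's x, y, z in m; "turn": the turn about the tool's z in rad. In form: [{"gripper": .., "x": .., "y": .., "z": .., "turn": ..}, ...]. A call has exactly 8 rows; each row shifts and turns the commanded pose from where the row before left it, along the tool's axes as they then stand; what a row does not reach is not made up. A row lasts 1/8 s, in which the tool goes at most 62.5 mm and 10.7 degrees, less where a joint would pass 70% of its speed; a pose out of reach is approached as far as the arm can. A call is refused whole if a number of a shift passes 0.0625 or a number of a turn 0.188, either way. A call with a gripper value outside its range is refused whole. The fingers move at their own pace and stop on an object; FORCE is the grip in N (left out, the last holds). Time passes only in rows, so rows that do not move let the fingers close, or fill a call up. It gives the time, the measured TCP pose, the force and the opening at its end, in the units of the state.
- bot.read_state(): the state, without advancing time (a new reading comes with each control period).
- bot.capture(name): name is "scene" or "top" or "wrist"; returns the picture (384x512x3 uint8, red, green, blue); there is no depth.
- bot.get_calibration(name): a dict with "fovy" (degrees; the focal length in pixels is half the picture's height over the tangent of half this angle, whatever the lens; pixels are square), "cx", "cy" (the principal point, pixels), "R" (3x3) and "t" (3): a world point X has camera coordinates R X + t; the wrist camera has in their place "mount" (4x4, takes a point from camera to tool coordinates, whose origin is the TCP and whose axes are the flange's). Camera axes: x right, y down, z forward; pixel columns grow to the right and rows downward; lengths in m; the calibration is good to about 2 mm. The wrist camera is an equidistant fisheye: a pixel r from the principal point sees the ray r / f radians off the axis. A picture is of the moment at which its call begins: read the wrist's pose just before it. get_calibration takes no time and is no camera call.
- bot.finish_job(): hands the job in, once; it reports no verdict.
The state is a dict: "time": time; "q": joint angles; "qvel": joint speeds; "effort": joint torques, N m; "tcp_pos": TCP position; "tool_rot": TCP orientation; "force": force on the tool from outside, world axes, zero at the start; "moment": the same for the moment, N m; "opening": finger opening in m.
Only numpy, scipy, OpenCV 4.12 (cv2) and the standard library are available. Lean on these libraries where they do the work, as an engineer would, in place of code of your own. Each camera call takes 0.05 s, during which the arm holds its last target.

### The job

Take the aluminium valve block out of the parts tray and clamp it in the quick-slide vise, plugs up and flat on the bed, with its long sides against the two jaws. The jaw is locked too far closed: squeeze its spring tab against the grip post and keep it squeezed while you slide the jaw open, set the block down midway along the jaws without dropping it, then squeeze the tab again, slide the jaw up snug against the block and let go so that it locks. Never force the jaw along with the tab released, and leave everything else on the bench where it is.

Things in the scene. Friction and masses are not known exactly. Their poses are not given: they have to be found in the camera images.
- vise: Grey quick-slide machine vise bolted to the bench, on a 300 x 96 x 18 mm base (bolt ears at its middle, 150 mm over all and 19 mm high). Origin: centre of the underside. Its +x axis runs along the slide, from the moving jaw towards the fixed jaw; z up. The steel bed, 62 mm wide, is 30 mm above the bench. The fixed jaw's face is at x = +85 mm; both jaws are 92 mm wide (y) and their tops are 72 mm above the bench (42 mm above the bed). The fixed jaw reaches back to x = +137 mm.
- jaw (a joint): Opening of the moving jaw (m) = clear distance between the two jaw faces, 0 (shut) to 0.058 (fully open). The jaw slides along the vise's x axis; opening moves it to -x. While the tab is released a spring brake holds it against some 55 N; with the tab squeezed it slides with about 8 N of steady drag. It stays wherever it is and locks anywhere.
- jaw_face (a point): Top edge, middle, of the moving jaw's face: 72 mm above the bench. The moving jaw is 35 mm thick behind this face.
- post_top (a point): Centre of the top of the grip post of the moving jaw, 99 mm above the bench and 75 mm behind (-x of) the jaw's face. The post is 16 mm (x) by 30 mm (y) and stands 53 mm over the saddle (saddle top 46 mm above the bench); 32 mm are free between the post and the back of the jaw.
- tab (a joint): Angle of the release tab (rad): 0 = released (brake on), 0.22 = fully squeezed, upright (the brake lets go as soon as the tab moves). Spring: some 4 N at rest to 6 N fully squeezed, pushing at the head of the tab. It springs back by itself.
- tab_top (a point): Middle of the top of the release tab, a spring lever with a ribbed black plastic head 34 mm wide (y), 9 mm thick, the head reaching from 72 to 96 mm above the bench. It stands behind (-x of) the post, pivoted on the moving jaw's saddle 21 mm behind the post's centre and 31 mm above the bench; released it leans back by 0.22 rad. Measured along the slide from the post's front face to the back of the tab's head, 80 mm above the bench: about 44 mm released, 33.5 mm squeezed.
- bed_mid (a point): Point on the surface of the vise's bed, 18 mm in front of the fixed jaw's face, midway along the jaws: where the middle of the block's underside belongs.
- valve_block: The work: aluminium block 64 mm (its x) by 36 mm (its y) by 34 mm high (z), sharp rectangular, with two flat brass plugs on top (2.5 mm proud) and dark ports in the long sides; about 0.2 kg. Origin: centre of the underside. It lies plugs up in one of the three compartments of the tray, its length across the compartment's 74 mm width.
- tray: Plain steel parts tray fixed to the bench, 130 mm (x) by 238 mm (y), walls 4 mm thick and 44 mm high, floor 4 mm. Two dividers of full height make three compartments in a row along y, centred at y = -78, 0 and +78 mm, each 122 mm (x) by 74 mm (y) inside. Origin: centre of the underside.
- bench_mat: Thin black rubber mat on the bench, 130 x 130 mm, 3 mm thick, kept clear: a place to put parts down. Origin: centre of its underside.
- bearing: Bystander: steel ball bearing, 60 mm across, 20 mm high, flat in one compartment of the tray. Origin: centre of the underside.
- wheel_cylinder: Bystander: dark brake wheel cylinder with rubber ends, 60 x 30 x 36 mm, in one compartment of the tray. Origin: centre of the underside.
- spray_can: Bystander: steel spray can standing on the bench beyond the mat, between vise and tray, 60 mm across, 168 mm high. Origin: centre of the underside.
- wrench: Bystander: steel wrench, 170 mm long, lying beside the vise. Origin: middle of the underside.
- screwdriver: Bystander: screwdriver, 190 mm long, lying beyond the tray. Origin: middle of the underside.
- socket: Bystander: steel socket standing on the bench beyond the mat, 28 mm across, 36 mm high. Origin: centre of the underside.
- bolt_jar: Bystander: glass jar with a steel lid, 60 mm across, 75 mm high, beyond the fixed end of the vise. Origin: centre of the underside.
- brake_pad: Bystander: dark brake pad, 98 x 44 x 15 mm, lying flat in front of the tray (robot side). Origin: centre of the underside.

How it is judged:
By the outcome, as a careful person would: the job done as asked, in the order asked, and still so for the second after the job is handed in, with the robot touching nothing.
It also fails if it takes over 72 s, if anything falls off the work surface, if the arm or the gripper's body presses on something with over 40 N, if the wrist force passes 120 N, or if a joint passes its speed limit or range.

## Working session

There is one attempt and no reset: what is moved stays moved. The work goes in short steps, Python scripts to look and compute and a shell command to move; the robot and the scene stay as the last step left them, time stands still between calls to the robot, and variables do not carry over. Pictures are saved under pics/ and viewed, and the job is handed in when it is done.

```bash
mkdir -p pics; ls; python3 - <<'E'
from station import bot
import cv2,numpy as np
np.set_printoptions(precision=4,suppress=True)
s=bot.read_state()
for k in s: print(k,np.array(s[k]))
print(bot.grip_depth)
for n in ["scene","top","wrist"]:
    c=bot.get_calibration(n); print(n,{k:np.array(v) for k,v in c.items()})
    im=bot.capture(n); cv2.imwrite(f"pics/{n}0.png",im[:,:,::-1])
E
```

```text
pics
time 0.0
q [-63.1408   5.0097  10.0345  95.1004   0.0012  90.0017]
qvel [ 0.0298 -0.093  -0.0253  0.074  -0.079   0.0046]
effort [  0.0007 -52.0387  46.4807   0.0162   0.      -0.    ]
tcp_pos [ 0.2484 -0.4905  0.2306]
tool_rot [[ 0.8921  0.4518 -0.0006]
 [ 0.4518 -0.8921  0.0012]
 [ 0.     -0.0013 -1.    ]]
force [-0.0781 -0.154  -0.9324]
moment [-0.0138 -0.0111 -0.0014]
opening 0.08543151387537785
0.0187
scene {'fovy': array(56.0659), 'cx': array(255.7671), 'cy': array(195.3438), 'R': array([[-0.819 ,  0.5734,  0.0212],
       [ 0.2867,  0.4409, -0.8505],
       [-0.497 , -0.6905, -0.5255]]), 't': array([ 0.4627, -0.0758,  1.2722])}
top {'fovy': array(50.4898), 'cx': array(246.9493), 'cy': array(186.0135), 'R': array([[ 0.0077, -0.9998,  0.0156],
       [-0.9828, -0.0105, -0.1843],
       [ 0.1845, -0.0139, -0.9827]]), 't': array([-0.0284,  0.5928,  0.892 ])}
wrist {'fovy': array(65.7065), 'cx': array(257.5586), 'cy': array(192.1058), 'mount': array([[ 0.0003, -0.9593, -0.2825,  0.0711],
       [ 1.    ,  0.0003,  0.0002, -0.0004],
       [-0.0001, -0.2825,  0.9593, -0.1425],
       [ 0.    ,  0.    ,  0.    ,  1.    ]])}
```

View pics/scene0.png

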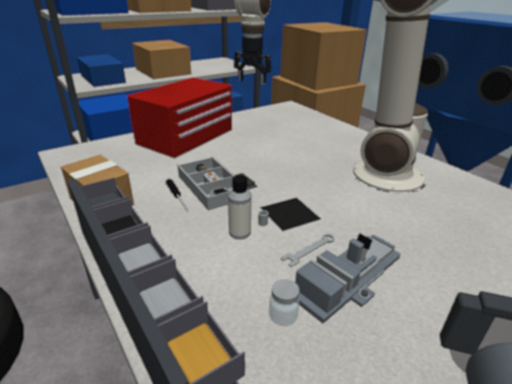

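View pics/top0.png

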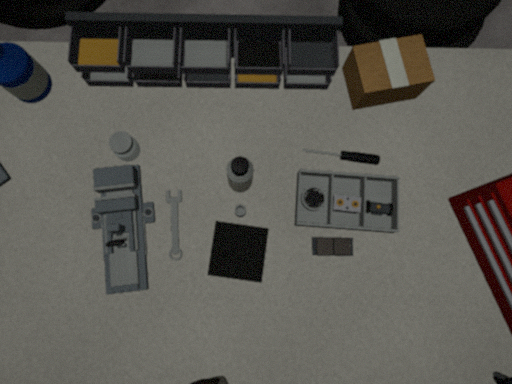

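View pics/wrist0.png

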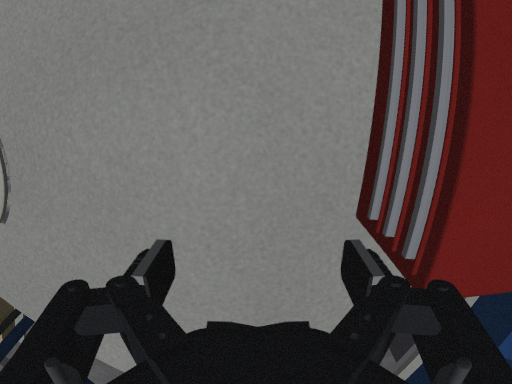

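The top view shows the vise at left (around 120,230), with the fixed jaw at the far side. The tray is at about (347,202), with the block and its two brass plugs in the middle compartment. I'll enlarge both areas and measure.

```bash
cat > h.py <<'E'
import numpy as np,cv2
from station import bot
np.set_printoptions(precision=4,suppress=True)
def cal(n):
    c=bot.get_calibration(n); f=192/np.tan(np.radians(c['fovy'])/2); return c,f
def proj(n,X):
    c,f=cal(n); p=np.atleast_2d(X)@np.array(c['R']).T+np.array(c['t'])
    return np.c_[c['cx']+f*p[:,0]/p[:,2], c['cy']+f*p[:,1]/p[:,2]]
def unproj(n,uv,z):
    c,f=cal(n); R=np.array(c['R']);t=np.array(c['t']); C=-R.T@t
    uv=np.atleast_2d(uv); out=[]
    for u,v in uv:
        d=R.T@np.array([(u-c['cx'])/f,(v-c['cy'])/f,1]); out.append(C+d*(z-C[2])/d[2])
    return np.array(out)
def wpose(s):
    T=np.eye(4);T[:3,:3]=s['tool_rot'];T[:3,3]=s['tcp_pos'];return T
def wproj(s,X):
    c,f=cal('wrist'); T=wpose(s)@np.array(c['mount']); Ti=np.linalg.inv(T)
    p=np.atleast_2d(X)@Ti[:3,:3].T+Ti[:3,3]
    th=np.arctan2(np.hypot(p[:,0],p[:,1]),p[:,2]); a=np.arctan2(p[:,1],p[:,0])
    return np.c_[c['cx']+f*th*np.cos(a), c['cy']+f*th*np.sin(a)]
def wunproj(s,uv,z):
    c,f=cal('wrist'); T=wpose(s)@np.array(c['mount']); out=[]
    for u,v in np.atleast_2d(uv):
        dx,dy=u-c['cx'],v-c['cy']; r=np.hypot(dx,dy); th=r/f
        d=T[:3,:3]@np.array([np.sin(th)*dx/r,np.sin(th)*dy/r,np.cos(th)]); C=T[:3,3]
        out.append(C+d*(z-C[2])/d[2])
    return np.array(out)
def crop(im,x0,y0,x1,y1,k,name):
    c=cv2.resize(im[y0:y1,x0:x1],None,fx=k,fy=k,interpolation=cv2.INTER_CUBIC)
    for u in range((x0+9)//10*10,x1,10):
        cv2.putText(c,str(u),(int((u-x0+.5)*k)-10,10),0,.35,(0,0,255),1); cv2.line(c,(int((u-x0+.5)*k),12),(int((u-x0+.5)*k),18),(0,0,255),1)
    for v in range((y0+9)//10*10,y1,10):
        cv2.putText(c,str(v),(0,int((v-y0+.5)*k)+4),0,.35,(0,0,255),1); cv2.line(c,(24,int((v-y0+.5)*k)),(30,int((v-y0+.5)*k)),(0,0,255),1)
    cv2.imwrite(name,c)
E
python3 - <<'E'
from h import *
im=cv2.imread('pics/top0.png')
crop(im,80,150,180,300,4,'pics/t_vise.png'); crop(im,285,160,415,265,6,'pics/t_tray.png')
print(unproj('top',[(297,172),(398,177),(396,231),(297,226)],.044))
print(unproj('top',[(340,203),(356,203)],.0405))
E
```

```text
[[ 0.6303 -0.1417  0.044 ]
 [ 0.6208 -0.3822  0.044 ]
 [ 0.4926 -0.3697  0.044 ]
 [ 0.5021 -0.1397  0.044 ]]
[[ 0.5575 -0.2425  0.0405]
 [ 0.5578 -0.2803  0.0405]]
```

View pics/t_vise.png

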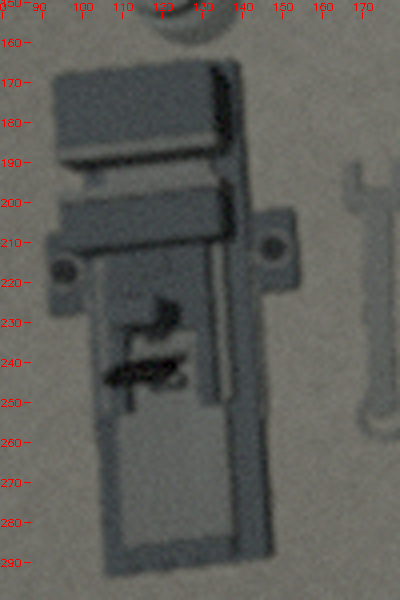

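View pics/t_tray.png

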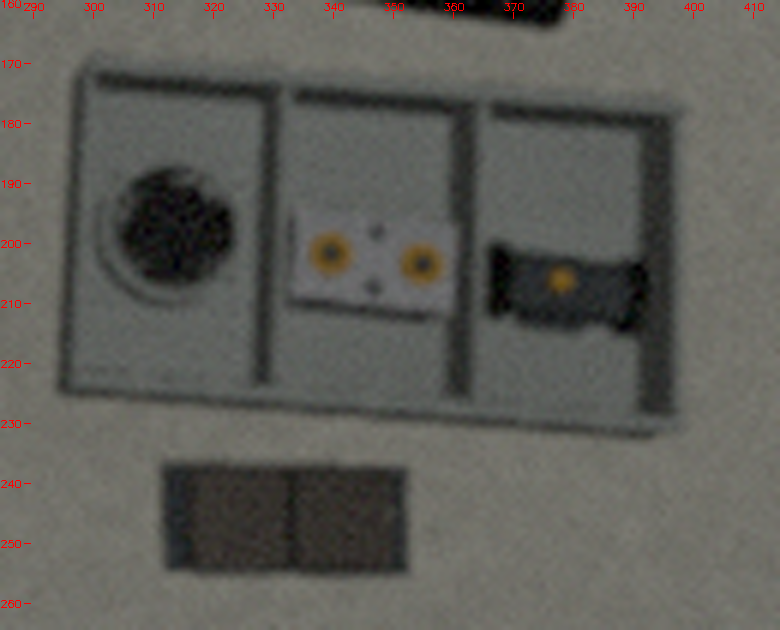

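```bash
python3 - <<'E'
from h import *
from scipy.optimize import least_squares
# tray top outer corners
P=[(298.5,170),(398.5,177.5),(396,232.5),(294.5,225.5)]
M=np.array([[65,119],[65,-119],[-65,-119],[-65,119]])/1000
def pts(p,L): 
    c,s=np.cos(p[2]),np.sin(p[2]); L=np.asarray(L,float); return np.c_[p[0]+c*L[:,0]-s*L[:,1],p[1]+s*L[:,0]+c*L[:,1],L[:,2]]
L=np.c_[M,np.full(4,.044)]
r=least_squares(lambda p:(proj('top',pts(p,L))-P).ravel(),[.56,-.26,0]); print('tray',r.x,np.degrees(r.x[2]));print(r.fun.reshape(-1,2))
pl=unproj('top',[(339.3,201.5),(354.8,203.5)],.0405); print('plugs',pl,pl.mean(0),np.degrees(np.arctan2(*(pl[0]-pl[1])[[0,1]])))
print('block corners', unproj('top',[(333.5,194),(360,196.5),(359.5,212),(333,209.5)],.038))
# vise: fixed jaw top corners, base near corners, z
L=np.array([[137,46,72],[137,-46,72],[85,-46,72],[85,46,72],[-150,46+2,18],[-150,-48,18]])/1000
P=[(93,168),(139,165),(138,184.5) ,(94.5,190),(106,293.5),(148,288.5)]
r=least_squares(lambda p:(proj('top',pts(p,L))-P).ravel(),[.5,.3,0],loss='soft_l1'); print('vise',r.x,np.degrees(r.x[2]));print(r.fun.reshape(-1,2)); print(proj('top',pts(r.x,L)))
vx=r.x
print('jawface px', [proj('top',pts(vx,[[.085-o,y,.072] for y in(.046,-.046)])).ravel() for o in (0,.01,.02,.03)])
print('mat',unproj('top',[(239,251)],.003), 'can',unproj('top',[(239,166)],.168))
E
```

```text
tray [ 0.5618 -0.258  -0.07  ] -4.012869421275734
[[-0.6291  0.0935]
 [-0.8509  0.5295]
 [ 1.1321  0.2582]
 [ 0.3113 -0.8664]]
plugs [[ 0.561  -0.2409  0.0405]
 [ 0.5566 -0.2774  0.0405]] [ 0.5588 -0.2592  0.0405] 6.86556790792114
block corners [[ 0.5792 -0.2284  0.038 ]
 [ 0.5739 -0.2912  0.038 ]
 [ 0.5369 -0.2884  0.038 ]
 [ 0.5422 -0.226   0.038 ]]
vise [0.4989 0.2661 0.1093] 6.260820744423594
[[ 1.6032 -0.8124]
 [-4.0764 -1.6219]
 [-1.9037  0.9987]
 [ 0.867  -0.5778]
 [ 0.1842  0.5505]
 [ 0.1751  1.1377]]
[[ 94.6032 167.1876]
 [134.9236 163.3781]
 [136.0963 185.4987]
 [ 95.367  189.4222]
 [106.1842 294.0505]
 [148.1751 289.6377]]
jawface px [array([ 95.367 , 189.4222, 136.0963, 185.4987]), array([ 95.5157, 193.7504, 136.3246, 189.8046]), array([ 95.6649, 198.0957, 136.5538, 194.1274]), array([ 95.8148, 202.4582, 136.7838, 198.4673])]
mat [[ 0.445  -0.0059  0.003 ]] can [[ 0.6137 -0.0046  0.168 ]]
```

```bash
python3 -m handwheel '[{"gripper":100,"x":0,"y":0,"z":0,"turn":-0.17},{"gripper":100,"x":0,"y":0,"z":0,"turn":-0.17},{"gripper":100,"x":0,"y":0,"z":0,"turn":-0.17},{"gripper":100,"x":0,"y":0,"z":0,"turn":-0.17},{"gripper":100,"x":0,"y":0,"z":0,"turn":-0.17},{"gripper":100,"x":0,"y":0,"z":0,"turn":-0.173},{"gripper":100,"x":0.0365,"y":0.0415,"z":0,"turn":0},{"gripper":100,"x":0.0365,"y":0.0415,"z":0,"turn":0}]'
python3 -m handwheel '[{"gripper":80,"x":0.0365,"y":0.0415,"z":0,"turn":0},{"gripper":80,"x":0.0365,"y":0.0415,"z":0,"turn":0},{"gripper":80,"x":0.0365,"y":0.0415,"z":0,"turn":0},{"gripper":80,"x":0.0365,"y":0.0415,"z":0,"turn":0},{"gripper":80,"x":0.0365,"y":0.0415,"z":0,"turn":0},{"gripper":80,"x":0,"y":0,"z":0.02,"turn":0},{"gripper":80,"x":0,"y":0,"z":0.02,"turn":0},{"gripper":80,"x":0,"y":0,"z":0.0,"turn":0}]'
python3 - <<'E'
from h import *
s=bot.read_state(); im=bot.capture('wrist'); cv2.imwrite('pics/w1.png',im[:,:,::-1])
import pickle; pickle.dump(s,open('w1.pkl','wb'))
print(s['q'],s['tcp_pos'],s['tool_rot'],s['time'],s['force'],s['opening'])
print(wproj(s,[[.5588,-.2592,.038]]))
E
```

```text
time: 1.15
tcp_pos: [0.3375, -0.4238, 0.2309]
tool_rot: [[0.081, 0.997, -0.0], [0.997, -0.081, 0.0], [0.0, -0.0, -1.0]]
force: [0.5, -0.2, 0.1]
opening: 0.0853
time: 2.15
tcp_pos: [0.5576, -0.2584, 0.1894]
tool_rot: [[0.079, 0.997, -0.003], [0.997, -0.079, 0.001], [0.001, -0.003, -1.0]]
force: [0.4, 0.1, -0.4]
opening: 0.0683
[-24.8594  13.5491  15.1188  91.7647  -0.0028  69.6452] [ 0.5576 -0.2584  0.1894] [[ 0.0785  0.9969 -0.0031]
 [ 0.9969 -0.0785  0.0014]
 [ 0.0011 -0.0032 -1.    ]] 2.15 [ 0.4476  0.0626 -0.3518] 0.0682997500189248
[[260.0658 179.0817]]
```

View pics/w1.png

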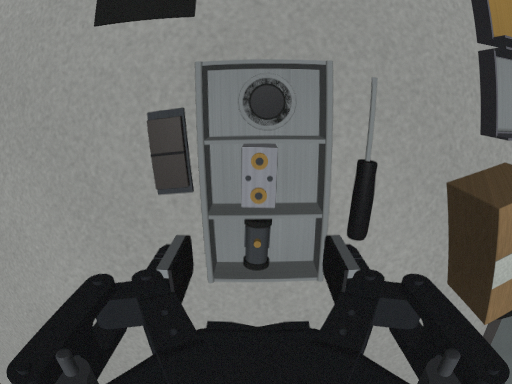

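```bash
python3 - <<'E'
from h import *
import pickle
s=pickle.load(open('w1.pkl','rb')); im=cv2.imread('pics/w1.png')
hsv=cv2.cvtColor(im,cv2.COLOR_BGR2HSV); m=cv2.inRange(hsv,(10,90,60),(30,255,255)); m[:140]=0;m[:,320:]=0;m[:,:220]=0
n,l,st,ce=cv2.connectedComponentsWithStats(m)
for i in range(1,n):
    if st[i,4]>20: print(ce[i],st[i], wunproj(s,ce[i],.0405))
crop(im,225,130,295,220,6,'pics/w1c.png')
print(wproj(s,s['tcp_pos']))
E
```

```text
[259.071  160.7101] [251 153  17  16 169] [[ 0.5593 -0.2397  0.0405]]
[258.2756 195.1474] [251 188  16  16 156] [[ 0.5557 -0.2753  0.0405]]
[256.9464 242.8036] [254 239   7   9  56] [[ 0.5501 -0.3292  0.0405]]
[[258.9353 245.7107]]
```

View pics/w1c.png

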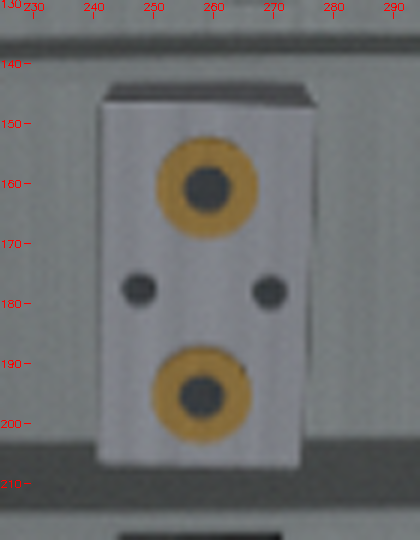

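```bash
python3 -m handwheel '[{"gripper":80,"x":0.001,"y":0,"z":0.045,"turn":0.02},{"gripper":80,"x":0,"y":0,"z":0.045,"turn":0},{"gripper":80,"x":0,"y":0,"z":0.045,"turn":0},{"gripper":80,"x":0,"y":0,"z":0.03,"turn":0},{"gripper":80,"x":0,"y":0,"z":0.015,"turn":0},{"gripper":80,"x":0,"y":0,"z":0,"turn":0},{"gripper":20,"x":0,"y":0,"z":0,"turn":0},{"gripper":20,"x":0,"y":0,"z":0,"turn":0}]' 40
python3 -m handwheel '[{"gripper":20,"x":0,"y":0,"z":0,"turn":0},{"gripper":20,"x":0,"y":0,"z":0,"turn":0},{"gripper":20,"x":0,"y":0,"z":0,"turn":0},{"gripper":20,"x":0,"y":0,"z":0,"turn":0},{"gripper":20,"x":0,"y":0,"z":0,"turn":0},{"gripper":20,"x":0,"y":0,"z":0,"turn":0},{"gripper":20,"x":0,"y":0,"z":-0.02,"turn":0},{"gripper":20,"x":0,"y":0,"z":-0.05,"turn":0}]'
```

```text
time: 3.2
tcp_pos: [0.5592, -0.2583, 0.0132]
tool_rot: [[0.099, 0.995, 0.002], [0.995, -0.099, -0.001], [-0.001, 0.002, -1.0]]
force: [0.1, 0.2, 0.5]
opening: 0.0351
time: 4.2
tcp_pos: [0.5569, -0.2572, 0.0806]
tool_rot: [[0.099, 0.995, -0.004], [0.995, -0.099, 0.002], [0.002, -0.004, -1.0]]
force: [0.5, -0.5, -2.3]
opening: 0.0349
```

```bash
python3 -m handwheel '[{"gripper":20,"x":0.0478,"y":-0.0272,"z":-0.02,"turn":0},{"gripper":20,"x":0.0478,"y":-0.0272,"z":0,"turn":0},{"gripper":20,"x":0.0478,"y":-0.0272,"z":0,"turn":0},{"gripper":20,"x":0.0478,"y":-0.0272,"z":0,"turn":0},{"gripper":20,"x":0.0478,"y":-0.0272,"z":0,"turn":0},{"gripper":20,"x":0,"y":0,"z":0.02,"turn":-0.105},{"gripper":20,"x":0,"y":0,"z":0.03,"turn":-0.105},{"gripper":20,"x":0,"y":0,"z":0.02,"turn":0}]'
python3 -m handwheel '[{"gripper":20,"x":0,"y":0,"z":0.012,"turn":0},{"gripper":20,"x":0,"y":0,"z":0.003,"turn":0},{"gripper":20,"x":0,"y":0,"z":0.0,"turn":0},{"gripper":20,"x":0,"y":0,"z":0,"turn":0},{"gripper":20,"x":0,"y":0,"z":0,"turn":0},{"gripper":20,"x":0,"y":0,"z":0,"turn":0},{"gripper":20,"x":0,"y":0,"z":0,"turn":0},{"gripper":20,"x":0,"y":0,"z":0,"turn":0}]'
python3 - <<'E'
from h import *
s=bot.read_state(); im=bot.capture('top'); cv2.imwrite('pics/t2.png',im[:,:,::-1])
print(s['q'],s['tcp_pos'],s['time'],s['force'],s['opening'])
crop(im[:,:,::-1],180,160,310,300,5,'pics/t2c.png')
E
```

```text
time: 5.2
tcp_pos: [0.4465, -0.0064, 0.0315]
tool_rot: [[-0.113, 0.994, 0.0], [0.994, 0.113, -0.0], [-0.0, 0.0, -1.0]]
force: [0.1, 0.0, -2.4]
opening: 0.0351
time: 6.2
tcp_pos: [0.4466, -0.0066, 0.0163]
tool_rot: [[-0.111, 0.994, -0.0], [0.994, 0.111, 0.0], [0.0, -0.0, -1.0]]
force: [0.1, -0.1, -2.1]
opening: 0.0351
[ -0.8473  -7.7594 -26.2898  71.4698   0.0002  82.7904] [ 0.4466 -0.0066  0.0163] 6.2 [ 0.1072 -0.1361 -2.149 ] 0.03506870661426848
```

View pics/t2c.png

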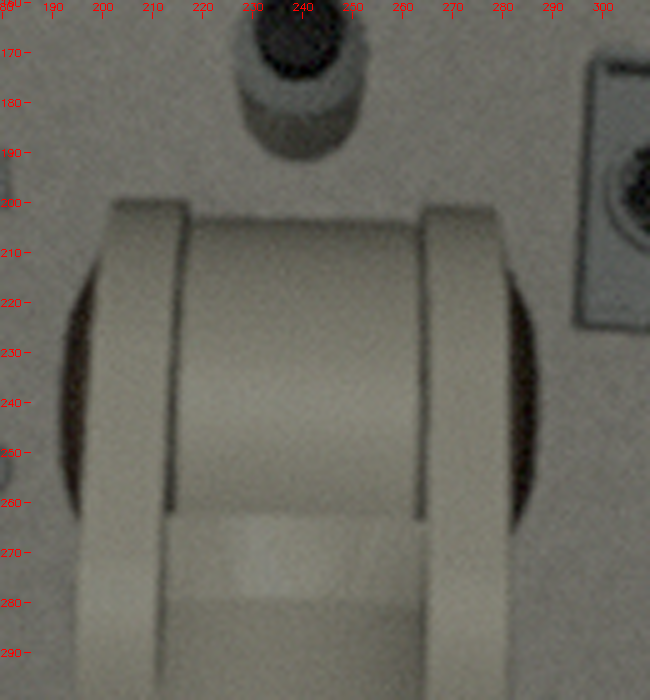

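```bash
python3 -m handwheel '[{"gripper":20,"x":0,"y":0,"z":0.004,"turn":0},{"gripper":20,"x":0,"y":0,"z":0.001,"turn":0},{"gripper":20,"x":0,"y":0,"z":0.001,"turn":0},{"gripper":20,"x":0,"y":0,"z":0,"turn":0},{"gripper":20,"x":0,"y":0,"z":0,"turn":0},{"gripper":20,"x":0,"y":0,"z":0,"turn":0},{"gripper":20,"x":0,"y":0,"z":0,"turn":0},{"gripper":20,"x":0,"y":0,"z":0,"turn":0}]'
```

```text
time: 7.25
tcp_pos: [0.4469, -0.0066, 0.012]
tool_rot: [[-0.111, 0.994, 0.001], [0.994, 0.111, 0.0], [-0.0, 0.001, -1.0]]
force: [-7.4, 0.2, 16.8]
opening: 0.0352
```

```bash
python3 -m handwheel '[{"gripper":60,"x":0,"y":0,"z":-0.001,"turn":0},{"gripper":60,"x":0,"y":0,"z":0,"turn":0},{"gripper":60,"x":0,"y":0,"z":-0.01,"turn":0},{"gripper":70,"x":0,"y":0,"z":-0.05,"turn":0},{"gripper":70,"x":0,"y":0,"z":-0.06,"turn":0},{"gripper":70,"x":0,"y":0,"z":-0.06,"turn":0},{"gripper":70,"x":0,"y":0,"z":0,"turn":0},{"gripper":70,"x":0,"y":0,"z":0,"turn":0}]'
python3 - <<'E'
from h import *
import pickle
s=bot.read_state(); im=bot.capture('wrist')[:,:,::-1]; cv2.imwrite('pics/w2.png',im); pickle.dump(s,open('w2.pkl','wb'))
print(s['tcp_pos'],s['tool_rot'],s['time'],s['force'],s['opening'])
E
```

```text
time: 8.25
tcp_pos: [0.4467, -0.0066, 0.1913]
tool_rot: [[-0.111, 0.994, 0.0], [0.994, 0.111, -0.0], [-0.0, 0.0, -1.0]]
force: [0.0, -0.7, -0.9]
opening: 0.0598
[ 0.4467 -0.0066  0.1913] [[-0.1107  0.9939  0.0002]
 [ 0.9939  0.1107 -0.    ]
 [-0.      0.0002 -1.    ]] 8.25 [ 0.0203 -0.6864 -0.8983] 0.05977528958601815
```

View pics/w2.png

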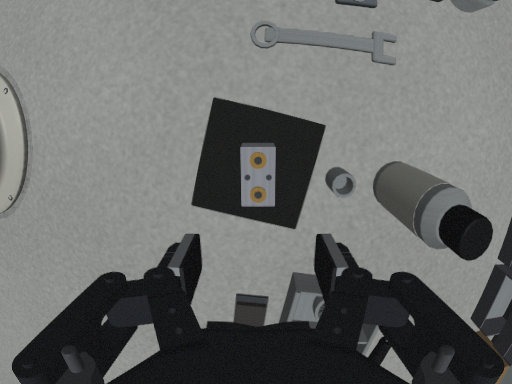

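```bash
python3 -m handwheel '[{"gripper":70,"x":0.05,"y":0.01,"z":-0.02,"turn":0},{"gripper":70,"x":0.05,"y":0.01,"z":-0.02,"turn":0},{"gripper":70,"x":0.05,"y":0.01,"z":-0.02,"turn":0},{"gripper":70,"x":0.05,"y":0.01,"z":-0.02,"turn":0},{"gripper":70,"x":0.04,"y":0.012,"z":0,"turn":0},{"gripper":75,"x":0,"y":0,"z":0,"turn":0},{"gripper":75,"x":0,"y":0,"z":0,"turn":0},{"gripper":75,"x":0,"y":0,"z":0,"turn":0}]'
python3 - <<'E'
from h import *
import pickle
s=pickle.load(open('w2.pkl','rb')); im=cv2.imread('pics/w2.png')
hsv=cv2.cvtColor(im,cv2.COLOR_BGR2HSV); m=cv2.inRange(hsv,(10,90,60),(30,255,255)); m[:140]=0;m[:,300:]=0;m[:,:220]=0;m[215:]=0
n,l,st,ce=cv2.connectedComponentsWithStats(m)
q=[]
for i in range(1,n):
    if st[i,4]>50: q.append(wunproj(s,ce[i],.0395)[0])
print(q,np.mean(q,0),np.degrees(np.arctan2((q[0]-q[1])[1],(q[0]-q[1])[0])))
s=bot.read_state(); im=bot.capture('wrist')[:,:,::-1]; cv2.imwrite('pics/w3.png',im); pickle.dump(s,open('w3.pkl','wb'))
print(s['tcp_pos'],s['tool_rot'],s['time'],s['force'],s['opening'])
E
```

```text
time: 9.3
tcp_pos: [0.4715, 0.2367, 0.271]
tool_rot: [[-0.11, 0.994, -0.001], [0.994, 0.11, -0.0], [-0.0, -0.001, -1.0]]
force: [-0.5, 0.5, -0.4]
opening: 0.064
[array([0.4438, 0.0122, 0.0395]), array([ 0.4478, -0.0233,  0.0395])] [ 0.4458 -0.0056  0.0395] 96.45954979176271
[0.4715 0.2367 0.271 ] [[-0.1097  0.994  -0.0006]
 [ 0.994   0.1097 -0.0004]
 [-0.0004 -0.0007 -1.    ]] 9.3 [-0.4536  0.496  -0.3634] 0.06399811313637709
```

View pics/w3.png

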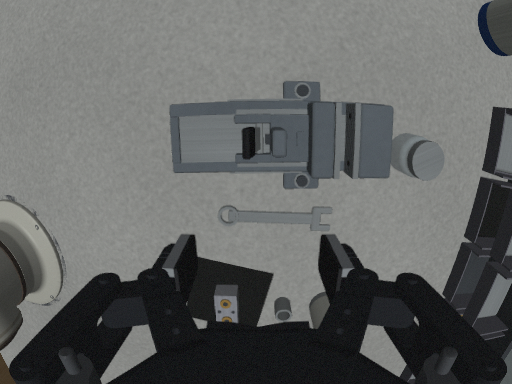

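```bash
python3 - <<'E'
from h import *
im=cv2.imread('pics/w3.png'); crop(im,160,70,290,200,6,'pics/w3a.png'); crop(im,270,70,400,200,6,'pics/w3b.png')
E
```

```text
(no output)
```

View pics/w3a.png

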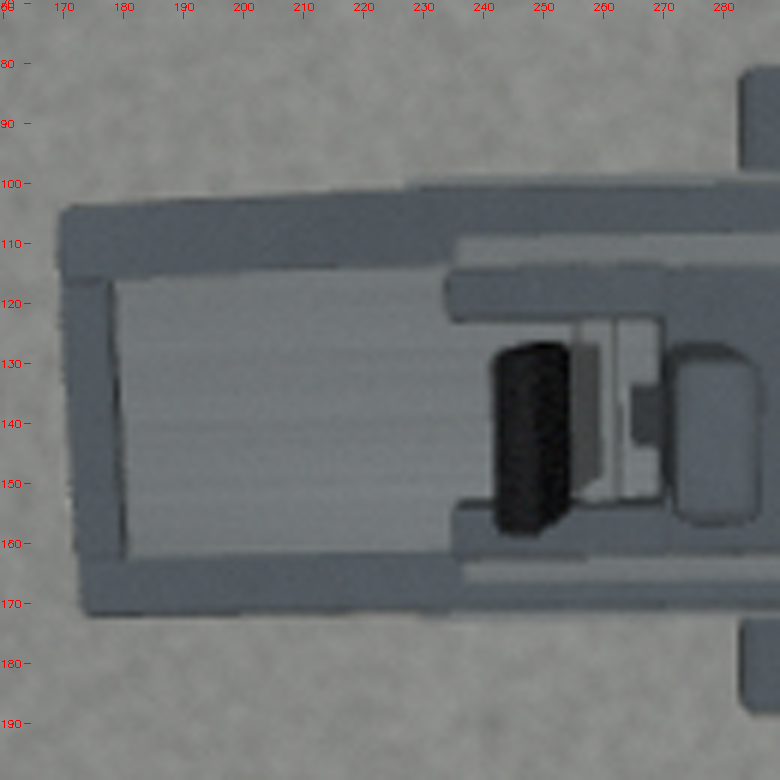

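View pics/w3b.png

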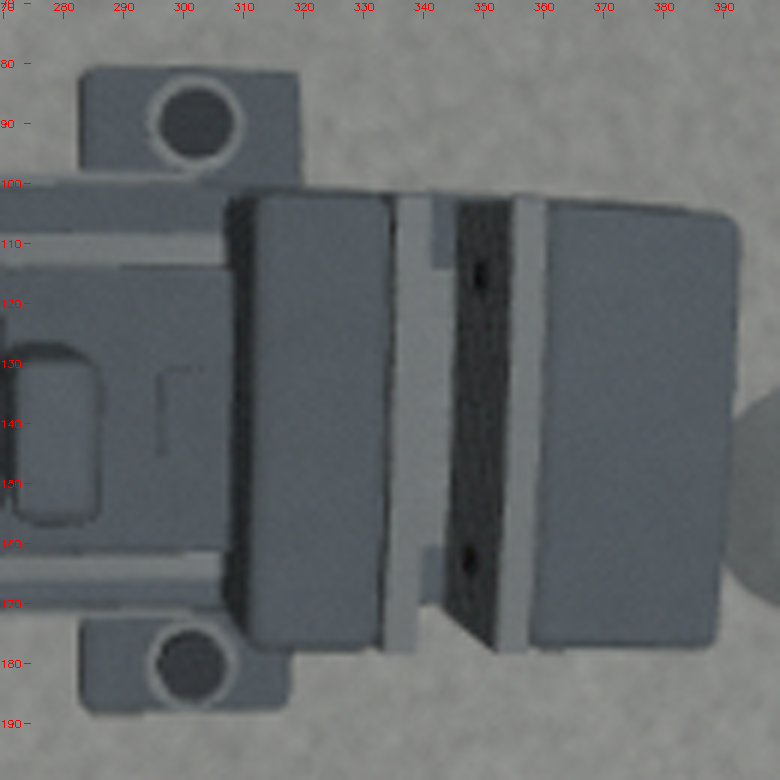

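```bash
cat > fit.py <<'E'
from h import *
from scipy.optimize import least_squares
import pickle
def vp(p,L):
    c,s=np.cos(p[2]),np.sin(p[2]); L=np.atleast_2d(L)/1000.; return np.c_[p[0]+c*L[:,0]-s*L[:,1],p[1]+s*L[:,0]+c*L[:,1],L[:,2]]
E
python3 - <<'E'
from fit import *
s=pickle.load(open('w3.pkl','rb'))
fixed=[((85,46,72),(355.3,102.3)),((85,-46,72),(352.3,178)),((137,46,72),(393,104.5)),((137,-46,72),(389.5,177.5)),((-150,48,18),(170,104)),((-150,-48,18),(174,172)),((0,75,19),(301,80.5)),((0,-75,19),(300,188.5))]
mov=[((0,46,72),(341.5,102)),((0,-46,72),(338.8,178)),((-75,0,99),(279.3,143)) ]
def res(p):
    a=wproj(s,vp(p,[f[0] for f in fixed]))-[f[1] for f in fixed]
    a[-2:,0]=0
    b=wproj(s,vp(p,[np.add(m[0],(85-p[3]*1000,0,0)) for m in mov]))-[m[1] for m in mov]
    return np.r_[a,b].ravel()
r=least_squares(res,[.5,.266,.109,.02],loss='soft_l1'); p=r.x
print(p,np.degrees(p[2])); print(res(p).reshape(-1,2))
o=p[3]*1000
print('post_top',vp(p,(85-o-75,0,99)),'postfront centre',vp(p,(85-o-67-16.75,0,80)),'bed_mid',vp(p,(67,0,30)))
print('tabtop expected px', wproj(s,vp(p,(85-o-75-21-65*np.sin(.22),0,31+65*np.cos(.22)))))
np.save('vise.npy',p)
E
```

```text
[0.4969 0.2737 0.1254 0.0172] 7.182699704875861
[[ 0.0345 -0.1871]
 [ 0.0939  0.0632]
 [ 1.6345  0.2307]
 [ 0.8119  0.4549]
 [-1.6196 -0.2249]
 [-1.3785  0.6982]
 [ 0.     -1.2112]
 [ 0.      1.3504]
 [-0.0656 -0.5482]
 [ 0.2338  0.137 ]
 [-0.117  -0.1862]]
post_top [[0.4897 0.2728 0.099 ]] postfront centre [[0.481  0.2717 0.08  ]] bed_mid [[0.5633 0.2821 0.03  ]]
tabtop expected px [[246.2192 142.7274]]
```

```bash
python3 - <<'E'
from fit import *
p=np.load('vise.npy')
im=cv2.imread('pics/top0.png'); k=5;x0,y0=80,150
c=cv2.resize(im[y0:300,x0:180],None,fx=k,fy=k,interpolation=cv2.INTER_CUBIC); c=cv2.convertScaleAbs(c,alpha=1.8)
def box(f,X,Y,z,col):
    q=f(vp(p,[(X[0],Y[0],z),(X[1],Y[0],z),(X[1],Y[1],z),(X[0],Y[1],z)]))
    cv2.polylines(c,[np.int32((q-[x0,y0]+.5)*k)],True,col,1)
o=p[3]*1000
for f in [lambda X:proj('top',X)]:
    box(f,(-150,150),(-48,48),18,(0,255,0)); box(f,(85,137),(-46,46),72,(0,0,255)); box(f,(50-o,85-o),(-46,46),72,(255,0,0)); box(f,(2-o,18-o),(-15,15),99,(0,255,255))
cv2.imwrite('pics/ov.png',c[:600])
im=cv2.imread('pics/w3.png'); s=pickle.load(open('w3.pkl','rb')); k=3.2;x0,y0=160,70
c=cv2.resize(im[y0:200,x0:400],None,fx=k,fy=k,interpolation=cv2.INTER_CUBIC); c=cv2.convertScaleAbs(c,alpha=1.5)
f=lambda X:wproj(s,X)
box(f,(-150,150),(-48,48),18,(0,255,0)); box(f,(85,137),(-46,46),72,(0,0,255)); box(f,(50-o,85-o),(-46,46),72,(255,0,0)); box(f,(2-o,18-o),(-15,15),99,(0,255,255));box(f,(-40,40),(-75,75),19,(0,255,0))
cv2.imwrite('pics/ov2.png',c)
E
```

```text
(no output)
```

View pics/ov.png

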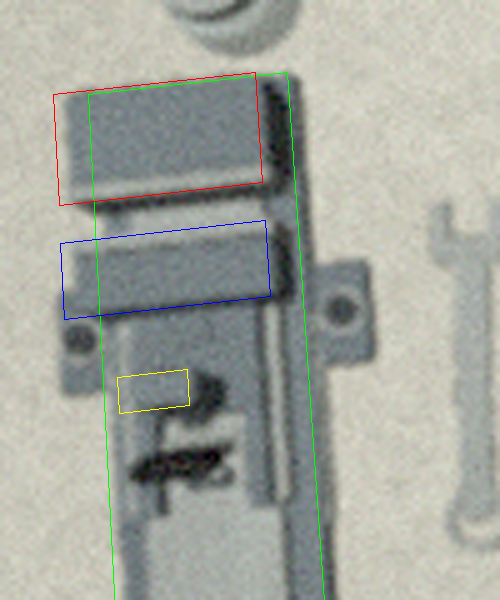

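View pics/ov2.png

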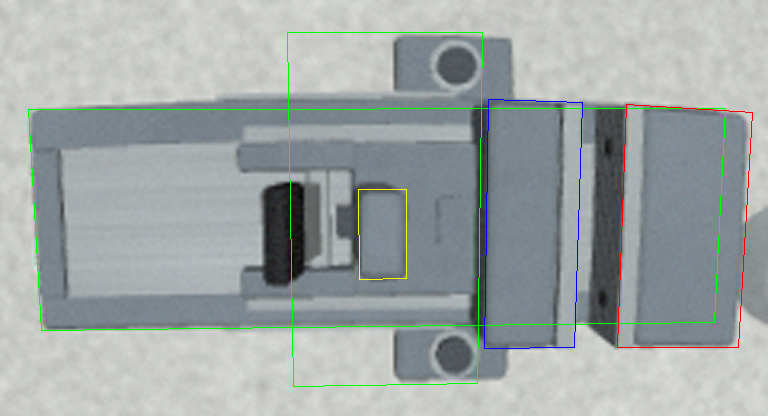

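```bash
python3 -m handwheel '[{"gripper":78,"x":0.017,"y":0.0066,"z":0.03,"turn":-0.013},{"gripper":78,"x":0.017,"y":0.0066,"z":0.05,"turn":0},{"gripper":78,"x":0,"y":0,"z":0.04,"turn":0},{"gripper":78,"x":0,"y":0,"z":0.01,"turn":0},{"gripper":78,"x":0,"y":0,"z":0,"turn":0},{"gripper":78,"x":0,"y":0,"z":0,"turn":0},{"gripper":78,"x":0,"y":0,"z":0,"turn":0},{"gripper":78,"x":0,"y":0,"z":0,"turn":0}]'
python3 - <<'E'
from fit import *
s=bot.read_state(); im=bot.capture('wrist')[:,:,::-1]; cv2.imwrite('pics/w4.png',im); pickle.dump(s,open('w4.pkl','wb'))
print(s['tcp_pos'],s['tool_rot'],s['time'],s['force'],s['opening'])
crop(im,130,60,386,260,3,'pics/w4a.png')
p=np.load('vise.npy');o=p[3]*1000
print('post corners',wproj(s,vp(p,[(2-o,15,99),(2-o,-15,99),(18-o,-15,99),(18-o,15,99)])),'jawface',wproj(s,vp(p,[(85-o,46,72),(85-o,-46,72),(85,46,72),(85,-46,72)])))
E
```

```text
time: 10.35
tcp_pos: [0.4812, 0.2731, 0.1421]
tool_rot: [[-0.124, 0.992, 0.001], [0.992, 0.124, 0.001], [0.0, 0.001, -1.0]]
force: [0.4, -0.2, 0.6]
opening: 0.0665
[0.4812 0.2731 0.1421] [[-0.1236  0.9923  0.0011]
 [ 0.9923  0.1236  0.0006]
 [ 0.0005  0.0012 -1.    ]] 10.35 [ 0.4267 -0.2344  0.5934] 0.06648833459177032
post corners [[259.2183 197.4829]
 [259.1868 239.0345]
 [282.3733 238.8979]
 [283.6056 197.4389]] jawface [[369.0794 147.0744]
 [357.2045 256.4584]
 [389.2751 147.9387]
 [375.6934 255.4102]]
```

View pics/w4a.png

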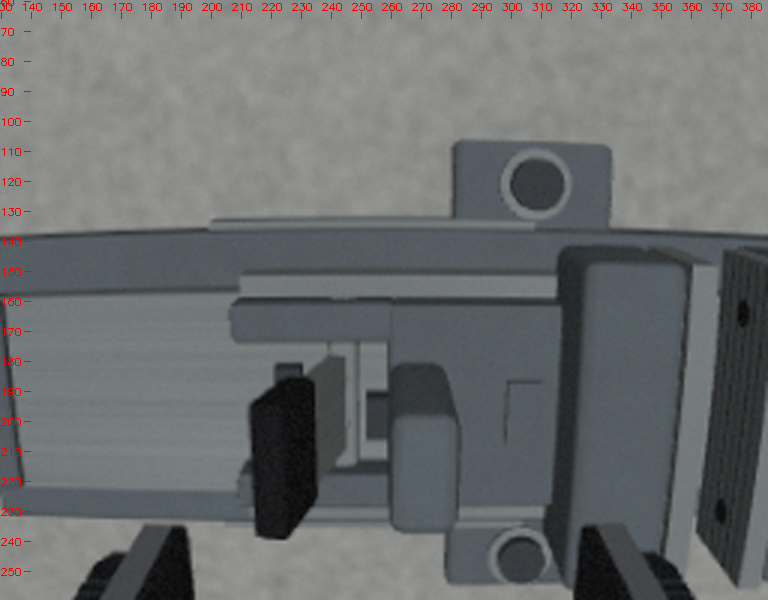

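```bash
python3 -m handwheel '[{"gripper":82,"x":-0.001,"y":-0.001,"z":0.02,"turn":0},{"gripper":82,"x":0,"y":0,"z":0.02,"turn":0},{"gripper":82,"x":0,"y":0,"z":0.018,"turn":0},{"gripper":82,"x":0,"y":0,"z":0.015,"turn":0},{"gripper":82,"x":0,"y":0,"z":0.005,"turn":0},{"gripper":82,"x":0,"y":0,"z":0,"turn":0},{"gripper":82,"x":0,"y":0,"z":0,"turn":0},{"gripper":82,"x":0,"y":0,"z":0,"turn":0}]' 40
python3 - <<'E'
from fit import *
s=bot.read_state(); im=bot.capture('wrist')[:,:,::-1]; cv2.imwrite('pics/w5.png',im); pickle.dump(s,open('w5.pkl','wb'))
print(s['tcp_pos'],s['force'],s['opening'])
crop(im,130,130,386,330,3,'pics/w5a.png')
E
```

```text
time: 11.4
tcp_pos: [0.4803, 0.272, 0.0639]
tool_rot: [[-0.124, 0.992, 0.001], [0.992, 0.124, 0.0], [0.0, 0.001, -1.0]]
force: [0.6, -0.2, -0.8]
opening: 0.0701
[0.4803 0.272  0.0639] [ 0.6497 -0.1821 -0.7527] 0.07009536905560113
```

View pics/w5a.png

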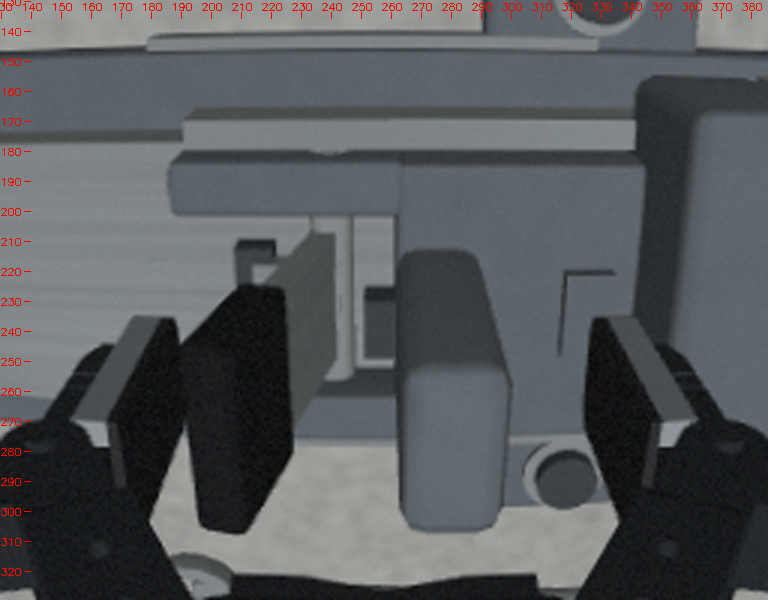

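```bash
python3 -m handwheel '[{"gripper":30,"x":0,"y":0.001,"z":0,"turn":0},{"gripper":30,"x":0,"y":0,"z":0,"turn":0},{"gripper":30,"x":0,"y":0,"z":0,"turn":0},{"gripper":30,"x":0,"y":0,"z":0,"turn":0},{"gripper":30,"x":0,"y":0,"z":0,"turn":0},{"gripper":30,"x":0,"y":0,"z":0,"turn":0},{"gripper":30,"x":0,"y":0,"z":0,"turn":0},{"gripper":30,"x":0,"y":0,"z":0,"turn":0}]' 40
python3 - <<'E'
from fit import *
s=bot.read_state(); im=bot.capture('wrist')[:,:,::-1]; cv2.imwrite('pics/w6.png',im); pickle.dump(s,open('w6.pkl','wb'))
print(s['tcp_pos'],s['force'],s['opening'])
crop(im,130,130,386,330,3,'pics/w6a.png')
E
```

```text
time: 12.45
tcp_pos: [0.4813, 0.2721, 0.0639]
tool_rot: [[-0.124, 0.992, 0.001], [0.992, 0.124, 0.0], [0.0, 0.001, -1.0]]
force: [-1.0, -0.6, 5.5]
opening: 0.0322
[0.4813 0.2721 0.0639] [-0.998  -0.5975  5.5181] 0.03223477892295477
```

View pics/w6a.png

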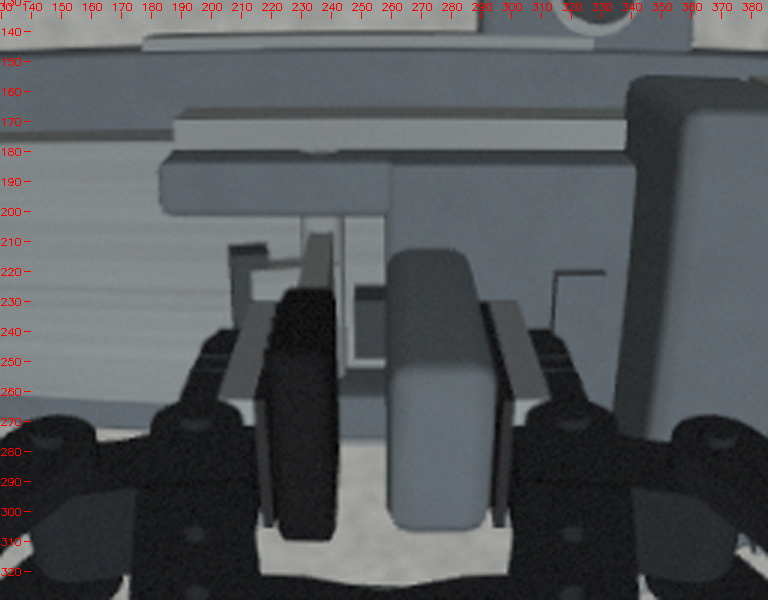

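```bash
python3 -m handwheel '[{"gripper":30,"x":0,"y":-0.003,"z":0,"turn":0},{"gripper":30,"x":0,"y":-0.006,"z":0,"turn":0},{"gripper":30,"x":0,"y":-0.007,"z":0,"turn":0},{"gripper":30,"x":0,"y":-0.007,"z":0,"turn":0},{"gripper":30,"x":0,"y":-0.006,"z":0,"turn":0},{"gripper":30,"x":0,"y":-0.004,"z":0,"turn":0},{"gripper":30,"x":0,"y":-0.002,"z":0,"turn":0},{"gripper":30,"x":0,"y":0,"z":0,"turn":0}]' 40
python3 - <<'E'
from fit import *
s=bot.read_state(); im=bot.capture('wrist')[:,:,::-1]; cv2.imwrite('pics/w7.png',im); pickle.dump(s,open('w7.pkl','wb'))
print(s['tcp_pos'],s['force'],s['opening'])
crop(im,160,100,416,300,3,'pics/w7a.png')
E
```

```text
time: 13.5
tcp_pos: [0.4474, 0.2679, 0.0639]
tool_rot: [[-0.123, 0.992, 0.003], [0.992, 0.123, 0.001], [0.0, 0.003, -1.0]]
force: [6.1, -0.2, 2.1]
opening: 0.0321
[0.4474 0.2679 0.0639] [ 6.0529 -0.2286  2.1332] 0.03212609854464365
```

View pics/w7a.png

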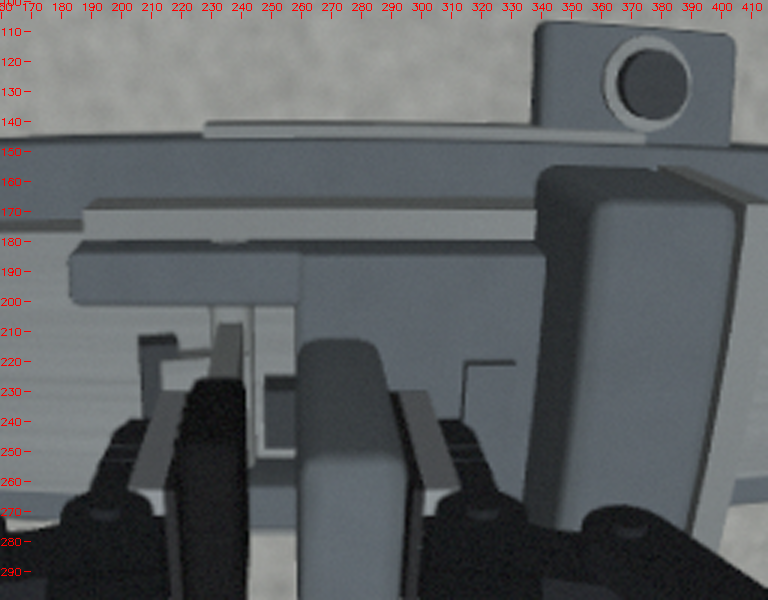

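```bash
python3 -m handwheel '[{"gripper":82,"x":0,"y":0,"z":0,"turn":0},{"gripper":82,"x":0,"y":0,"z":0,"turn":0},{"gripper":82,"x":0,"y":0,"z":0,"turn":0},{"gripper":82,"x":0,"y":0,"z":0,"turn":0},{"gripper":82,"x":0,"y":0,"z":-0.02,"turn":0},{"gripper":82,"x":0,"y":0,"z":-0.05,"turn":0},{"gripper":100,"x":0,"y":0,"z":-0.06,"turn":0},{"gripper":100,"x":0,"y":0,"z":-0.04,"turn":-0.18}]' 40
python3 -m handwheel '[{"gripper":100,"x":0,"y":0,"z":0,"turn":-0.18},{"gripper":100,"x":0,"y":0,"z":0,"turn":-0.18},{"gripper":100,"x":0,"y":0,"z":0,"turn":-0.18},{"gripper":100,"x":0,"y":0,"z":0,"turn":-0.18},{"gripper":100,"x":0,"y":0,"z":0,"turn":-0.18},{"gripper":100,"x":0,"y":0,"z":0,"turn":-0.18},{"gripper":100,"x":0,"y":0,"z":0,"turn":-0.18},{"gripper":100,"x":0,"y":0,"z":0,"turn":-0.12}]' 40
python3 - <<'E'
from fit import *
s=bot.read_state(); im=bot.capture('wrist')[:,:,::-1]; cv2.imwrite('pics/w8.png',im); pickle.dump(s,open('w8.pkl','wb'))
print(s['q'],s['tcp_pos'],s['tool_rot'],s['force'],s['opening'],s['time'])
R=np.array(s['tool_rot']); print(R.T@(np.array([.4458,-.0056,.2])-s['tcp_pos']))
E
```

```text
time: 14.55
tcp_pos: [0.4466, 0.2678, 0.2364]
tool_rot: [[-0.303, 0.953, 0.003], [0.953, 0.303, 0.001], [0.001, 0.003, -1.0]]
force: [-0.4, -0.8, 0.7]
opening: 0.0853
time: 15.55
tcp_pos: [0.4464, 0.2677, 0.2334]
tool_rot: [[-0.993, -0.118, 0.0], [-0.118, 0.993, 0.0], [-0.0, 0.0, -1.0]]
force: [0.5, 0.4, 1.1]
opening: 0.0858
[30.9557  0.9349  6.1033 95.1427 -0.0034 24.1954] [0.4464 0.2677 0.2334] [[-0.993  -0.1177  0.0004]
 [-0.1177  0.993   0.0002]
 [-0.0004  0.0001 -1.    ]] [0.517  0.3669 1.1429] 0.08577216907600398 15.55
[ 0.0327 -0.2713  0.0334]
```

View pics/w8.png

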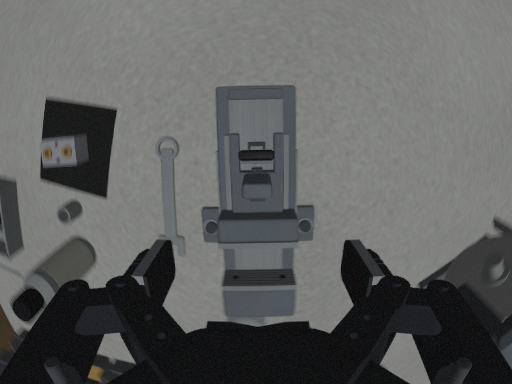

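```bash
python3 -m handwheel '[{"gripper":100,"x":0.0065,"y":-0.0543,"z":0,"turn":0.005},{"gripper":100,"x":0.0065,"y":-0.0543,"z":0,"turn":0},{"gripper":100,"x":0.0065,"y":-0.0543,"z":0,"turn":0},{"gripper":100,"x":0.0065,"y":-0.0543,"z":0,"turn":0},{"gripper":100,"x":0.0065,"y":-0.0543,"z":0,"turn":0},{"gripper":100,"x":0,"y":0,"z":0.05,"turn":0},{"gripper":100,"x":0,"y":0,"z":0.05,"turn":0},{"gripper":100,"x":0,"y":0,"z":0.03,"turn":0}]' 40
python3 - <<'E'
from fit import *
import time
s=bot.read_state(); im=bot.capture('wrist')[:,:,::-1]; cv2.imwrite('pics/w9.png',im); pickle.dump(s,open('w9.pkl','wb'))
print(s['tcp_pos'],s['tool_rot'],s['force'],s['opening'],s['time'])
hsv=cv2.cvtColor(im,cv2.COLOR_BGR2HSV); m=cv2.inRange(hsv,(10,90,60),(30,255,255)); m[:140]=0
n,l,st,ce=cv2.connectedComponentsWithStats(m);q=[]
for i in range(1,n):
    if st[i,4]>100: print(ce[i],wunproj(s,ce[i],.0395)[0]); q.append(wunproj(s,ce[i],.0395)[0])
R=np.array(s['tool_rot']); print(R.T@(np.mean(q[:2],0)-s['tcp_pos']))
E
```

```text
time: 16.6
tcp_pos: [0.4427, -0.0061, 0.101]
tool_rot: [[-0.994, -0.105, -0.002], [-0.105, 0.994, -0.0], [0.002, 0.0, -1.0]]
force: [-0.2, 0.3, 0.5]
opening: 0.0852
[ 0.4427 -0.0061  0.101 ] [[-0.9945 -0.1051 -0.0015]
 [-0.1051  0.9945 -0.    ]
 [ 0.0015  0.0002 -1.    ]] [-0.2131  0.3088  0.4677] 0.08522028713275764 16.6
[281.0486 210.9375] [0.4426 0.0114 0.0395]
[232.8262 211.2411] [ 0.4466 -0.0237  0.0395]
[-0.002  -0.0003  0.0615]
```

View pics/w9.png

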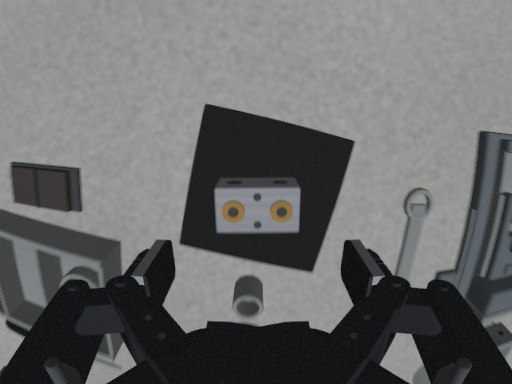

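```bash
python3 -m handwheel '[{"gripper":100,"x":-0.002,"y":0,"z":0.03,"turn":0},{"gripper":100,"x":0,"y":0,"z":0.03,"turn":0},{"gripper":100,"x":0,"y":0,"z":0.022,"turn":0},{"gripper":100,"x":0,"y":0,"z":0.012,"turn":0},{"gripper":100,"x":0,"y":0,"z":0.006,"turn":0},{"gripper":100,"x":0,"y":0,"z":0.002,"turn":0},{"gripper":100,"x":0,"y":0,"z":0,"turn":0},{"gripper":100,"x":0,"y":0,"z":0,"turn":0}]' 40
python3 -m handwheel '[{"gripper":60,"x":0,"y":0,"z":0,"turn":0},{"gripper":60,"x":0,"y":0,"z":0,"turn":0},{"gripper":60,"x":0,"y":0,"z":0,"turn":0},{"gripper":60,"x":0,"y":0,"z":0,"turn":0},{"gripper":60,"x":0,"y":0,"z":0,"turn":0},{"gripper":60,"x":0,"y":0,"z":0,"turn":0},{"gripper":60,"x":0,"y":0,"z":0,"turn":0},{"gripper":60,"x":0,"y":0,"z":0,"turn":0}]' 40
```

```text
time: 17.65
tcp_pos: [0.4459, -0.0056, 0.0018]
tool_rot: [[-0.994, -0.108, 0.001], [-0.108, 0.994, -0.0], [-0.001, -0.0, -1.0]]
force: [-0.0, 0.8, 0.9]
opening: 0.0855
time: 18.65
tcp_pos: [0.4458, -0.0056, 0.0017]
tool_rot: [[-0.994, -0.108, 0.001], [-0.108, 0.994, -0.0], [-0.001, -0.0, -1.0]]
force: [-0.8, 0.8, 5.4]
opening: 0.0635
```

```bash
python3 -m handwheel '[{"gripper":60,"x":0,"y":0,"z":-0.01,"turn":0},{"gripper":60,"x":0,"y":0,"z":-0.03,"turn":0},{"gripper":60,"x":0,"y":0,"z":-0.05,"turn":0},{"gripper":60,"x":0,"y":0,"z":-0.05,"turn":0},{"gripper":60,"x":0,"y":0,"z":-0.04,"turn":0},{"gripper":60,"x":0,"y":0,"z":0,"turn":0},{"gripper":60,"x":0,"y":0,"z":0,"turn":0},{"gripper":60,"x":0,"y":0,"z":0,"turn":0}]' 40
python3 - <<'E'
from h import *
im=cv2.imread('pics/w8.png'); crop(im,190,190,330,330,5,'pics/w8a.png')
crop(im,190,70,330,200,5,'pics/w8b.png')
im=bot.capture('wrist')[:,:,::-1]; cv2.imwrite('pics/w10.png',im)
print(bot.read_state()['force'],bot.read_state()['tcp_pos'])
E
```

```text
time: 19.65
tcp_pos: [0.4448, -0.0055, 0.1797]
tool_rot: [[-0.994, -0.108, -0.003], [-0.108, 0.994, 0.0], [0.003, 0.0, -1.0]]
force: [-0.6, 0.1, -2.1]
opening: 0.0632
[-0.7079 -0.8596 -2.5631] [ 0.4448 -0.0055  0.1798]
```

View pics/w8a.png

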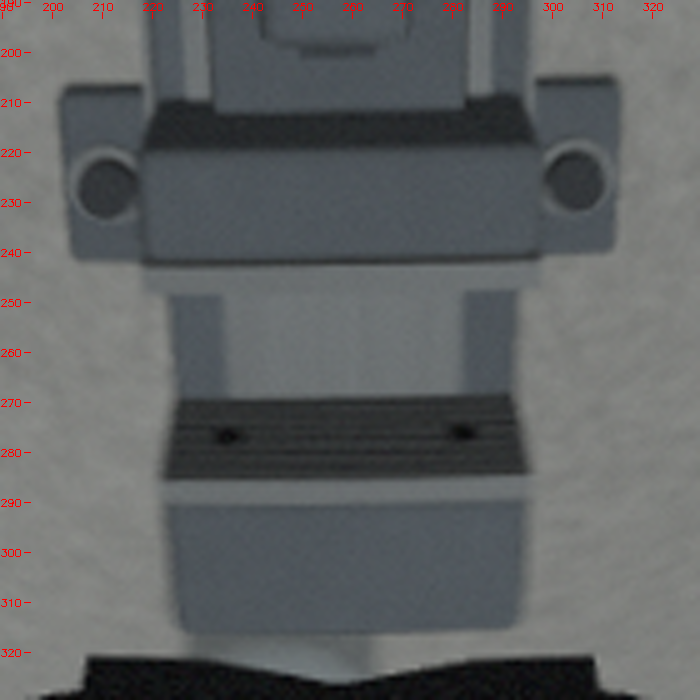

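View pics/w10.png

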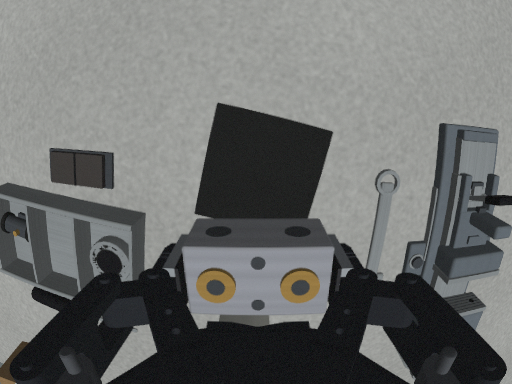

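```bash
python3 - <<'E'
from fit import *
s8=pickle.load(open('w8.pkl','rb'));s3=pickle.load(open('w3.pkl','rb'));s4=pickle.load(open('w4.pkl','rb'))
A=[((85,-46,72),(222,285.8)),((85,46,72),(296,284.4)),((0,-75,19),(200.5,224)),((0,75,19),(314,221))]
F=[((85,46,72),(355.3,102.3)),((85,-46,72),(352.3,178)),((137,46,72),(393,104.5)),((137,-46,72),(389.5,177.5)),((-150,48,18),(170,104)),((-150,-48,18),(174,172))]
M=[((0,-46,72),(218.3,248.3)),((0,46,72),(298,247))]
def r8(p):
    a=wproj(s8,vp(p,[f[0] for f in A]))-[f[1] for f in A]; a[2:,1]=0
    b=wproj(s8,vp(p,[np.add(m[0],(85-p[3]*1000,0,0)) for m in M]))-[m[1] for m in M]
    return np.r_[a,b].ravel()
def r3(p): return (wproj(s3,vp(p,[f[0] for f in F]))-[f[1] for f in F]).ravel()
for nm,f in (('w8',r8),('both',lambda p:np.r_[r8(p),r3(p)])):
    r=least_squares(f,[.497,.2737,.125,.05]); print(nm,r.x,np.degrees(r.x[2]),'bedmid',vp(r.x,(67,0,30))); print(r.fun.reshape(-1,2))
np.save('vise2.npy',r.x)
s=bot.read_state(); R=np.array(s['tool_rot'])
print('shift',R.T@(vp(r.x,(64,0,0))[0]-s['tcp_pos']), s['q'])
E
```

```text
w8 [0.4968 0.2736 0.1417 0.0524] 8.11909363529818 bedmid [[0.5631 0.283  0.03  ]]
[[-0.5735  0.1922]
 [ 0.5295  0.0998]
 [-1.3876  0.    ]
 [ 1.739   0.    ]
 [-0.3308  0.1988]
 [ 0.0489 -0.1679]]
both [0.4976 0.2745 0.1275 0.0533] 7.302722717669729 bedmid [[0.5641 0.283  0.03  ]]
[[-0.9001  0.3876]
 [ 0.1254  1.1843]
 [-0.8015  0.    ]
 [ 2.2642  0.    ]
 [-0.09   -0.3066]
 [ 0.3083  0.328 ]
 [-0.1974 -0.2764]
 [ 0.0467 -0.0007]
 [ 1.4173  0.0505]
 [ 0.7784  0.3057]
 [-1.8232  0.124 ]
 [-1.4454  1.0398]]
shift [-0.1471  0.2738  0.1796] [ -0.713   -9.9934 -10.0689  90.0684   0.0001  -6.9134]
```

```bash
python3 -m handwheel '[{"gripper":60,"x":-0.0245,"y":0.0456,"z":0,"turn":0},{"gripper":60,"x":-0.0245,"y":0.0456,"z":0,"turn":0},{"gripper":60,"x":-0.0245,"y":0.0456,"z":0,"turn":0},{"gripper":60,"x":-0.0245,"y":0.0456,"z":0,"turn":0},{"gripper":60,"x":-0.0245,"y":0.0456,"z":0,"turn":0},{"gripper":60,"x":-0.0245,"y":0.0456,"z":0,"turn":0},{"gripper":60,"x":0,"y":0,"z":0,"turn":-0.019},{"gripper":60,"x":0,"y":0,"z":0.04,"turn":0}]' 40
python3 - <<'E'
from fit import *
s=bot.read_state(); im=bot.capture('wrist')[:,:,::-1]; cv2.imwrite('pics/w11.png',im); pickle.dump(s,open('w11.pkl','wb'))
print(s['tcp_pos'],s['tool_rot'],s['force'],s['opening'],s['time'])
s=bot.read_state(); R=np.array(s['tool_rot']);p=np.load('vise2.npy')
print('shift',R.T@(np.array([.5635-.003,.2828-.0004,.028])-s['tcp_pos']), s['tcp_pos'],s['q'])
E
```

```text
time: 20.7
tcp_pos: [0.5632, 0.2832, 0.1425]
tool_rot: [[-0.992, -0.128, 0.003], [-0.128, 0.992, 0.001], [-0.003, 0.001, -1.0]]
force: [0.4, -0.4, -3.0]
opening: 0.0635
[0.5632 0.2832 0.1425] [[-0.9917 -0.1282  0.0033]
 [-0.1282  0.9918  0.0014]
 [-0.0034  0.001  -1.    ]] [ 0.3505 -0.3579 -3.0334] 0.0635452568571339 20.7
shift [-0.0006  0.0011  0.1066] [0.5606 0.2815 0.1346] [26.6701 15.18   11.0328 86.2172 -0.0088 19.3473]
```

View pics/w11.png

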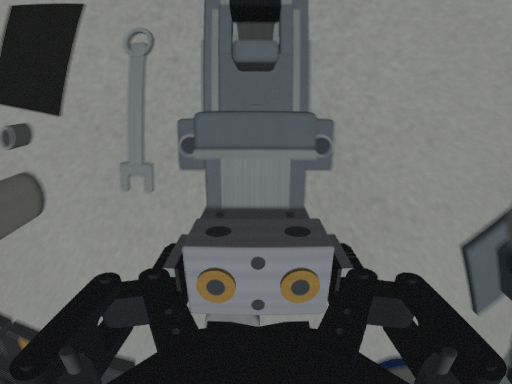

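```bash
python3 - <<'E'
from fit import *
s=bot.read_state(); im=bot.capture('wrist')[:,:,::-1]; cv2.imwrite('pics/w12.png',im); pickle.dump(s,open('w12.pkl','wb'))
p=np.load('vise2.npy');o=p[3]*1000
print(s['tcp_pos'],wproj(s,vp(p,[(85-o,-46,72),(85-o,46,72),(0,-75,19),(0,75,19),(85-o,-31,30),(85-o,31,30)])))
crop(im,160,90,360,230,4,'pics/w12a.png')
E
```

```text
[0.5606 0.2815 0.1346] [[194.5095 166.1608]
 [323.2901 166.3411]
 [174.07   120.2357]
 [343.5687 120.4776]
 [222.1621 156.5303]
 [295.4912 156.6326]]
```

View pics/w12a.png

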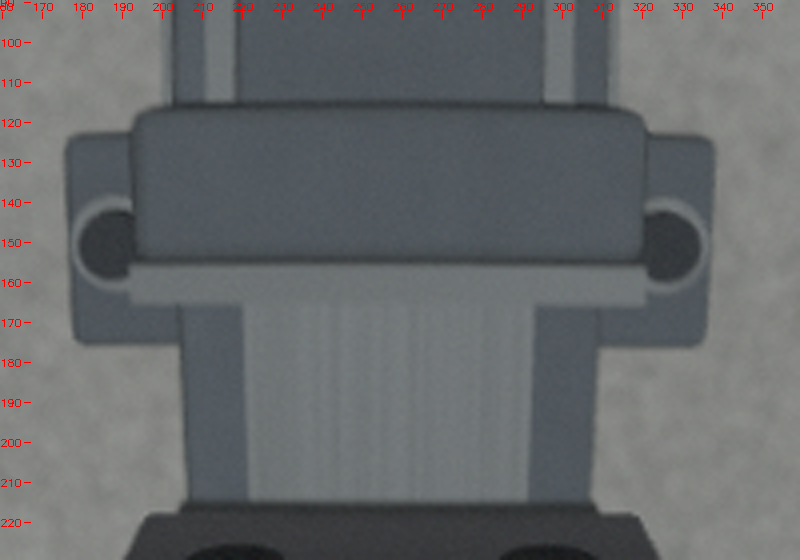

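```bash
python3 -m handwheel '[{"gripper":60,"x":0,"y":-0.0005,"z":0.03,"turn":0},{"gripper":60,"x":0,"y":0,"z":0.03,"turn":0},{"gripper":60,"x":0,"y":0,"z":0.02,"turn":0},{"gripper":60,"x":0,"y":0,"z":0.012,"turn":0},{"gripper":60,"x":0,"y":0,"z":0.006,"turn":0},{"gripper":60,"x":0,"y":0,"z":0.001,"turn":0},{"gripper":60,"x":0,"y":0,"z":0,"turn":0},{"gripper":60,"x":0,"y":0,"z":0,"turn":0}]' 40
python3 - <<'E'
from fit import *
s=bot.read_state(); im=bot.capture('scene')[:,:,::-1]; 
crop(im,270,210,430,330,5,'pics/s13.png')
im=bot.capture('wrist')[:,:,::-1]; cv2.imwrite('pics/w13.png',im)
print(s['tcp_pos'],s['force'])
E
```

```text
time: 21.8
tcp_pos: [0.5625, 0.282, 0.043]
tool_rot: [[-0.992, -0.127, 0.001], [-0.127, 0.992, 0.0], [-0.001, 0.0, -1.0]]
force: [0.1, 0.4, -3.0]
opening: 0.063
[0.5625 0.282  0.043 ] [ 0.0636  0.4207 -2.976 ]
```

View pics/s13.png

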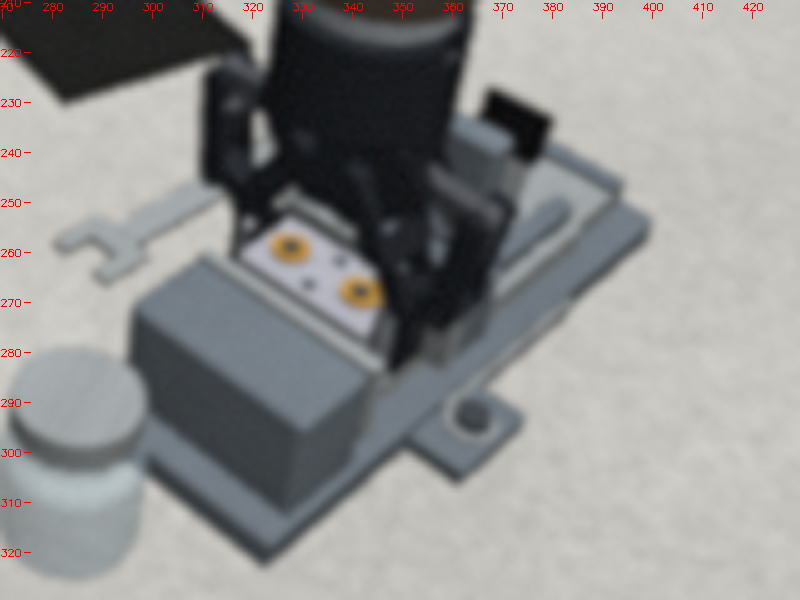

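View pics/w13.png

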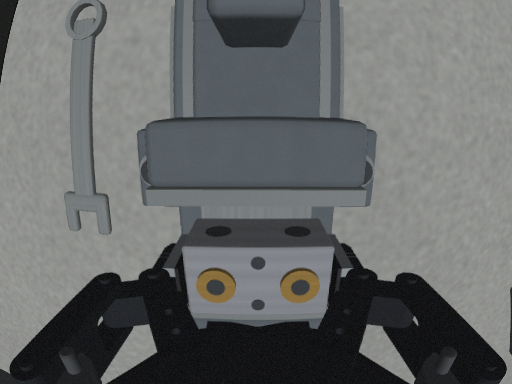

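```bash
python3 -m handwheel '[{"gripper":60,"x":0.0015,"y":0,"z":0.004,"turn":0},{"gripper":60,"x":0,"y":0,"z":0.004,"turn":0},{"gripper":60,"x":0,"y":0,"z":0.003,"turn":0},{"gripper":60,"x":0,"y":0,"z":0.001,"turn":0},{"gripper":60,"x":0,"y":0,"z":0.0005,"turn":0},{"gripper":60,"x":0,"y":0,"z":0,"turn":0},{"gripper":60,"x":0,"y":0,"z":0,"turn":0},{"gripper":60,"x":0,"y":0,"z":0,"turn":0}]' 40
```

```text
time: 22.9
tcp_pos: [0.5607, 0.2817, 0.0299]
tool_rot: [[-0.992, -0.127, 0.0], [-0.127, 0.992, 0.0], [-0.0, 0.0, -1.0]]
force: [-0.7, -0.2, -2.9]
opening: 0.0633
```

```bash
python3 -m handwheel '[{"gripper":60,"x":0,"y":0,"z":0.0005,"turn":0},{"gripper":60,"x":0,"y":0,"z":0.0005,"turn":0},{"gripper":60,"x":0,"y":0,"z":0.0005,"turn":0},{"gripper":60,"x":0,"y":0,"z":0,"turn":0},{"gripper":60,"x":0,"y":0,"z":0,"turn":0},{"gripper":60,"x":0,"y":0,"z":0,"turn":0},{"gripper":60,"x":0,"y":0,"z":0,"turn":0},{"gripper":60,"x":0,"y":0,"z":0,"turn":0}]' 40
```

```text
time: 23.9
tcp_pos: [0.5607, 0.2817, 0.0288]
tool_rot: [[-0.992, -0.127, 0.0], [-0.127, 0.992, 0.0], [-0.0, 0.0, -1.0]]
force: [-2.8, -1.2, 5.8]
opening: 0.0635
```

```bash
python3 -m handwheel '[{"gripper":90,"x":0,"y":0,"z":0,"turn":0},{"gripper":95,"x":0,"y":0,"z":0,"turn":0},{"gripper":95,"x":0,"y":0,"z":0,"turn":0},{"gripper":95,"x":0,"y":0,"z":-0.01,"turn":0},{"gripper":95,"x":0,"y":0,"z":-0.04,"turn":0},{"gripper":95,"x":0,"y":0,"z":-0.06,"turn":0},{"gripper":95,"x":0,"y":0,"z":-0.06,"turn":0},{"gripper":82,"x":0,"y":0,"z":-0.03,"turn":0.18}]'
python3 -m handwheel '[{"gripper":82,"x":0,"y":0,"z":0,"turn":0.18},{"gripper":82,"x":0,"y":0,"z":0,"turn":0.18},{"gripper":82,"x":0,"y":0,"z":0,"turn":0.18},{"gripper":82,"x":0,"y":0,"z":0,"turn":0.18},{"gripper":82,"x":0,"y":0,"z":0,"turn":0.18},{"gripper":82,"x":0,"y":0,"z":0,"turn":0.18},{"gripper":82,"x":0,"y":0,"z":0,"turn":0.18},{"gripper":82,"x":0,"y":0,"z":0,"turn":0.131}]'
python3 - <<'E'
from fit import *
s=bot.read_state(); im=bot.capture('wrist')[:,:,::-1]; cv2.imwrite('pics/w14.png',im); pickle.dump(s,open('w14.pkl','wb'))
print(s['tcp_pos'],s['tool_rot'],s['force'],s['opening'],s['time'],s['q'])
crop(im,130,70,386,270,3,'pics/w14a.png')
E
```

```text
time: 24.9
tcp_pos: [0.5612, 0.2819, 0.2332]
tool_rot: [[-0.998, 0.056, 0.005], [0.056, 0.998, 0.002], [-0.005, 0.003, -1.0]]
force: [0.5, 1.1, 0.0]
opening: 0.0697
time: 25.9
tcp_pos: [0.5607, 0.2816, 0.2291]
tool_rot: [[-0.122, 0.993, 0.001], [0.993, 0.122, 0.0], [0.0, 0.001, -1.0]]
force: [-0.2, -0.5, -0.5]
opening: 0.0696
[0.5607 0.2816 0.2291] [[-0.1217  0.9926  0.0007]
 [ 0.9926  0.1217  0.0003]
 [ 0.0002  0.0007 -1.    ]] [-0.1988 -0.4733 -0.5317] 0.06959727851866222 25.9 [ 26.6717  15.9906  22.4837  96.4505  -0.001  109.6822]
```

View pics/w14a.png

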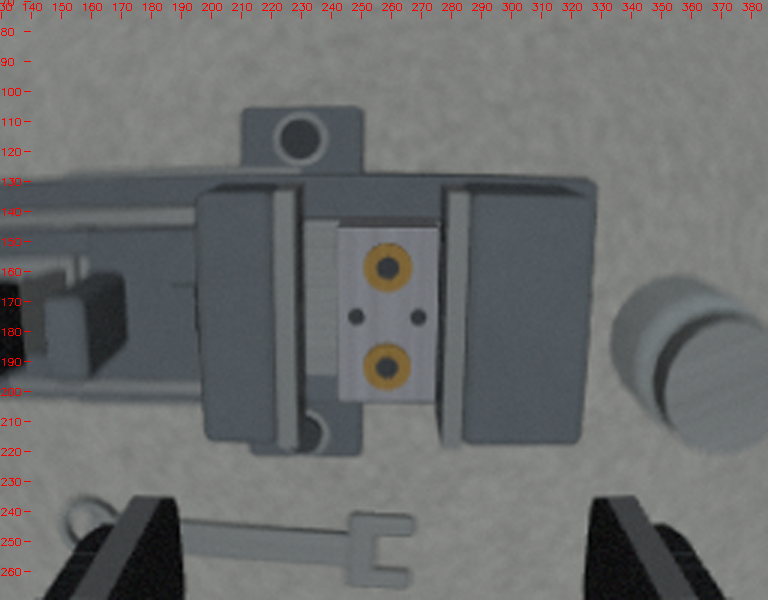

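```bash
python3 -m handwheel '[{"gripper":82,"x":0,"y":-0.03,"z":0,"turn":0},{"gripper":82,"x":0,"y":-0.04,"z":0.02,"turn":0},{"gripper":82,"x":0,"y":-0.03,"z":0.03,"turn":0},{"gripper":82,"x":0,"y":-0.0143,"z":0.03,"turn":0},{"gripper":82,"x":0,"y":0,"z":0.02,"turn":0},{"gripper":82,"x":0,"y":0,"z":0,"turn":0},{"gripper":82,"x":0,"y":0,"z":0,"turn":0},{"gripper":82,"x":0,"y":0,"z":0,"turn":0}]'
python3 - <<'E'
from fit import *
s=bot.read_state(); im=bot.capture('wrist')[:,:,::-1]; cv2.imwrite('pics/w15.png',im); pickle.dump(s,open('w15.pkl','wb'))
print(s['tcp_pos'],s['tool_rot'])
crop(im,130,130,386,330,3,'pics/w15a.png')
E
```

```text
time: 26.95
tcp_pos: [0.4479, 0.2674, 0.1295]
tool_rot: [[-0.127, 0.992, 0.001], [0.992, 0.127, 0.001], [0.001, 0.001, -1.0]]
force: [0.1, 0.4, 0.2]
opening: 0.07
[0.4479 0.2674 0.1295] [[-0.1269  0.9919  0.0014]
 [ 0.9919  0.1269  0.0008]
 [ 0.0007  0.0015 -1.    ]]
```

View pics/w15a.png

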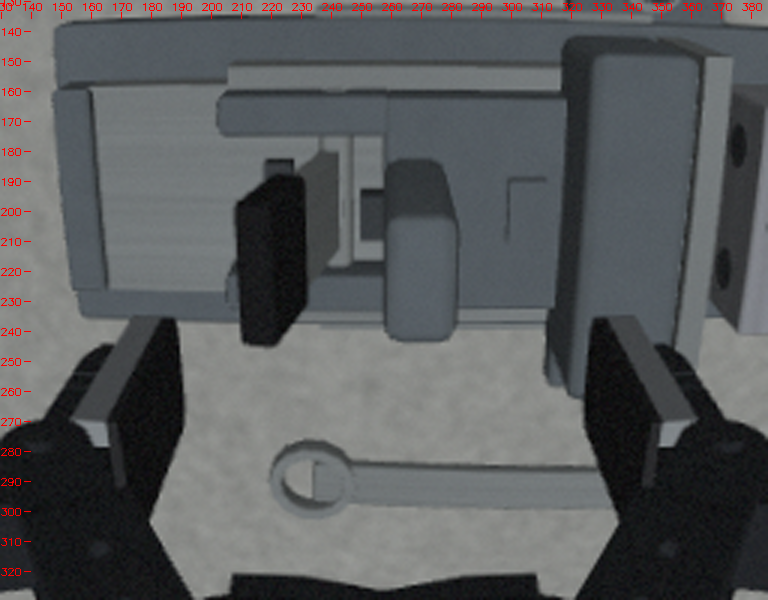

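```bash
python3 -m handwheel '[{"gripper":82,"x":0,"y":-0.001,"z":0.02,"turn":0},{"gripper":82,"x":0,"y":0,"z":0.02,"turn":0},{"gripper":82,"x":0,"y":0,"z":0.016,"turn":0},{"gripper":82,"x":0,"y":0,"z":0.0075,"turn":0},{"gripper":82,"x":0,"y":0,"z":0.002,"turn":0},{"gripper":82,"x":0,"y":0,"z":0,"turn":0},{"gripper":82,"x":0,"y":0,"z":0,"turn":0},{"gripper":82,"x":0,"y":0,"z":0,"turn":0}]'
python3 -m handwheel '[{"gripper":30,"x":0,"y":0,"z":0,"turn":0},{"gripper":30,"x":0,"y":0,"z":0,"turn":0},{"gripper":30,"x":0,"y":0,"z":0,"turn":0},{"gripper":30,"x":0,"y":0,"z":0,"turn":0},{"gripper":30,"x":0,"y":0,"z":0,"turn":0},{"gripper":30,"x":0,"y":0,"z":0,"turn":0},{"gripper":30,"x":0,"y":0,"z":0,"turn":0},{"gripper":30,"x":0,"y":0,"z":0,"turn":0}]' 40
python3 - <<'E'
from fit import *
s=bot.read_state(); im=bot.capture('wrist')[:,:,::-1]; cv2.imwrite('pics/w16.png',im); pickle.dump(s,open('w16.pkl','wb'))
print(s['tcp_pos'],s['force'])
crop(im,160,100,416,300,3,'pics/w16a.png')
E
```

```text
time: 28.0
tcp_pos: [0.4465, 0.2672, 0.0632]
tool_rot: [[-0.127, 0.992, 0.001], [0.992, 0.127, 0.0], [0.0, 0.001, -1.0]]
force: [-0.2, -0.6, -0.3]
opening: 0.0701
time: 29.0
tcp_pos: [0.4466, 0.2671, 0.0633]
tool_rot: [[-0.126, 0.992, 0.001], [0.992, 0.126, 0.0], [0.0, 0.001, -1.0]]
force: [-0.5, -1.5, 6.0]
opening: 0.0325
[0.4466 0.2671 0.0633] [-0.4662 -1.5293  6.0228]
```

View pics/w16a.png

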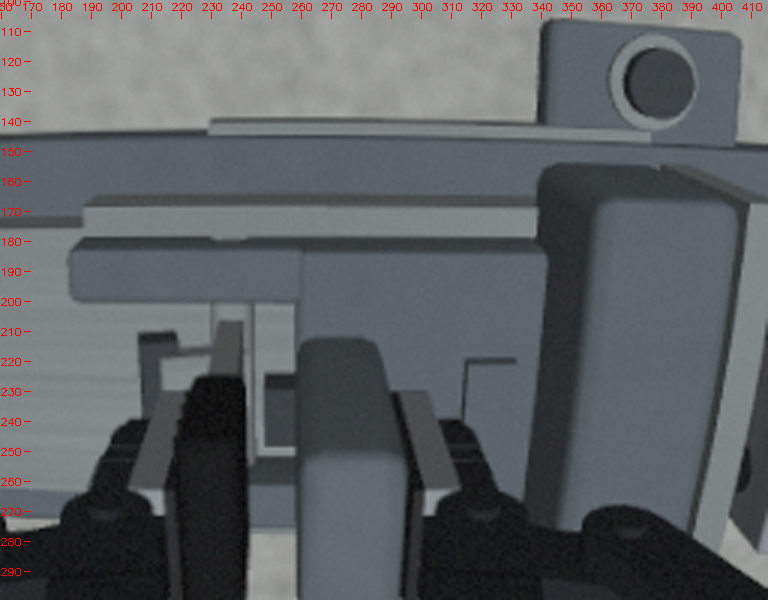

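```bash
python3 -m handwheel '[{"gripper":30,"x":0,"y":0.002,"z":0,"turn":0},{"gripper":30,"x":0,"y":0.003,"z":0,"turn":0},{"gripper":30,"x":0,"y":0.003,"z":0,"turn":0},{"gripper":30,"x":0,"y":0.002,"z":0,"turn":0},{"gripper":30,"x":0,"y":0.002,"z":0,"turn":0},{"gripper":30,"x":0,"y":0.001,"z":0,"turn":0},{"gripper":30,"x":0,"y":0.0005,"z":0,"turn":0},{"gripper":30,"x":0,"y":0,"z":0,"turn":0}]' 40
python3 -m handwheel '[{"gripper":30,"x":0,"y":0.0005,"z":0,"turn":0},{"gripper":30,"x":0,"y":0.0005,"z":0,"turn":0},{"gripper":30,"x":0,"y":0,"z":0,"turn":0},{"gripper":30,"x":0,"y":0,"z":0,"turn":0},{"gripper":30,"x":0,"y":0,"z":0,"turn":0},{"gripper":30,"x":0,"y":0,"z":0,"turn":0},{"gripper":30,"x":0,"y":0,"z":0,"turn":0},{"gripper":30,"x":0,"y":0,"z":0,"turn":0}]' 40
```

```text
time: 30.05
tcp_pos: [0.459, 0.2686, 0.0634]
tool_rot: [[-0.127, 0.992, -0.001], [0.992, 0.127, 0.0], [0.0, -0.001, -1.0]]
force: [-7.3, -2.2, 8.0]
opening: 0.0322
time: 31.05
tcp_pos: [0.4599, 0.2688, 0.0634]
tool_rot: [[-0.127, 0.992, -0.001], [0.992, 0.127, 0.0], [0.0, -0.001, -1.0]]
force: [-7.4, -2.7, 8.7]
opening: 0.0325
```

```bash
python3 -m handwheel '[{"gripper":30,"x":0,"y":0.0005,"z":0,"turn":0},{"gripper":30,"x":0,"y":0.0005,"z":0,"turn":0},{"gripper":30,"x":0,"y":0.0005,"z":0,"turn":0},{"gripper":30,"x":0,"y":0,"z":0,"turn":0},{"gripper":30,"x":0,"y":0,"z":0,"turn":0},{"gripper":30,"x":0,"y":0,"z":0,"turn":0},{"gripper":30,"x":0,"y":0,"z":0,"turn":0},{"gripper":30,"x":0,"y":0,"z":0,"turn":0}]' 40
python3 - <<'E'
from fit import *
im=bot.capture('wrist')[:,:,::-1]; cv2.imwrite('pics/w17.png',im)
im=bot.capture('scene')[:,:,::-1]; crop(im,270,210,430,330,5,'pics/s17.png')
E
```

```text
time: 32.05
tcp_pos: [0.4614, 0.2689, 0.0634]
tool_rot: [[-0.127, 0.992, -0.001], [0.992, 0.127, 0.0], [0.0, -0.001, -1.0]]
force: [-5.9, -1.4, 9.3]
opening: 0.0323
```

View pics/s17.png

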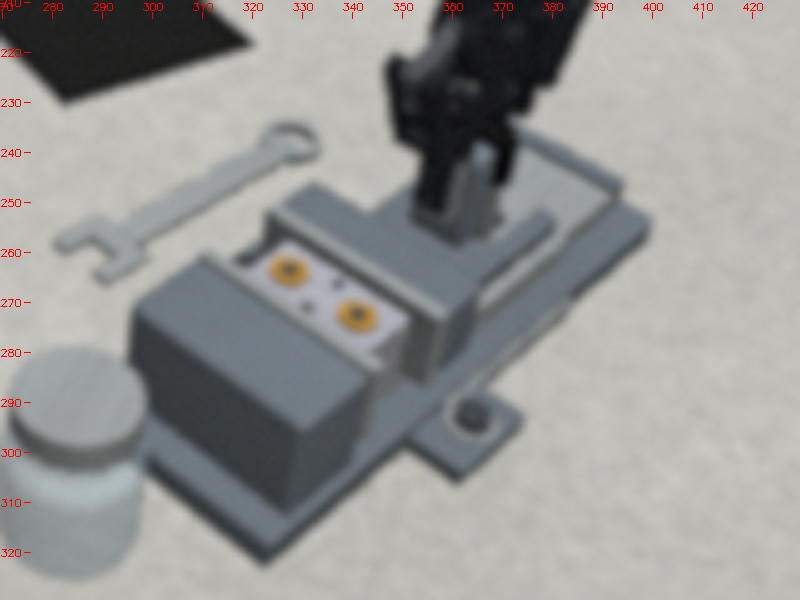

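View pics/w17.png

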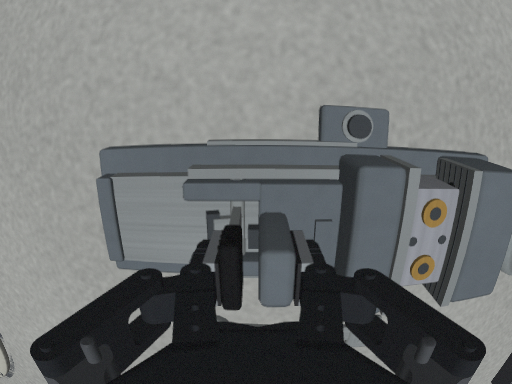

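```bash
python3 -m handwheel '[{"gripper":30,"x":0,"y":0.0005,"z":0,"turn":0},{"gripper":30,"x":0,"y":0.0005,"z":0,"turn":0},{"gripper":30,"x":0,"y":0.0005,"z":0,"turn":0},{"gripper":30,"x":0,"y":0,"z":0,"turn":0},{"gripper":30,"x":0,"y":0,"z":0,"turn":0},{"gripper":30,"x":0,"y":0,"z":0,"turn":0},{"gripper":30,"x":0,"y":0,"z":0,"turn":0},{"gripper":30,"x":0,"y":0,"z":0,"turn":0}]' 40
```

```text
time: 33.15
tcp_pos: [0.4627, 0.2691, 0.0634]
tool_rot: [[-0.127, 0.992, -0.002], [0.992, 0.127, -0.0], [0.0, -0.002, -1.0]]
force: [-8.2, -1.8, 9.6]
opening: 0.0322
```

```bash
python3 -m handwheel '[{"gripper":30,"x":0,"y":0.0005,"z":0,"turn":0},{"gripper":30,"x":0,"y":0.0003,"z":0,"turn":0},{"gripper":30,"x":0,"y":0.0002,"z":0,"turn":0},{"gripper":30,"x":0,"y":0,"z":0,"turn":0},{"gripper":30,"x":0,"y":0,"z":0,"turn":0},{"gripper":30,"x":0,"y":0,"z":0,"turn":0},{"gripper":30,"x":0,"y":0,"z":0,"turn":0},{"gripper":30,"x":0,"y":0,"z":0,"turn":0}]' 40
```

```text
time: 34.15
tcp_pos: [0.4635, 0.2692, 0.0634]
tool_rot: [[-0.127, 0.992, -0.002], [0.992, 0.127, -0.0], [0.0, -0.002, -1.0]]
force: [-9.5, -2.3, 10.2]
opening: 0.0326
```

```bash
python3 -m handwheel '[{"gripper":30,"x":0,"y":0.0005,"z":0,"turn":0},{"gripper":30,"x":0,"y":0.0003,"z":0,"turn":0},{"gripper":30,"x":0,"y":0.0002,"z":0,"turn":0},{"gripper":30,"x":0,"y":0,"z":0,"turn":0},{"gripper":30,"x":0,"y":0,"z":0,"turn":0},{"gripper":30,"x":0,"y":0,"z":0,"turn":0},{"gripper":30,"x":0,"y":0,"z":0,"turn":0},{"gripper":30,"x":0,"y":0,"z":0,"turn":0}]' 40
```

```text
time: 35.15
tcp_pos: [0.4636, 0.2692, 0.0634]
tool_rot: [[-0.127, 0.992, -0.004], [0.992, 0.127, -0.0], [0.0, -0.004, -1.0]]
force: [-17.1, -4.4, 12.7]
opening: 0.0321
```

```bash
python3 -m handwheel '[{"gripper":30,"x":0,"y":0.0004,"z":0,"turn":0},{"gripper":30,"x":0,"y":0.0004,"z":0,"turn":0},{"gripper":30,"x":0,"y":0,"z":0,"turn":0},{"gripper":30,"x":0,"y":0,"z":0,"turn":0},{"gripper":30,"x":0,"y":0,"z":0,"turn":0},{"gripper":30,"x":0,"y":0,"z":0,"turn":0},{"gripper":30,"x":0,"y":0,"z":0,"turn":0},{"gripper":30,"x":0,"y":0,"z":0,"turn":0}]' 40
python3 - <<'E'
from fit import *
im=bot.capture('wrist')[:,:,::-1]; cv2.imwrite('pics/w18.png',im); crop(im,320,90,512,320,2.6,'pics/w18a.png')
E
```

```text
time: 36.15
tcp_pos: [0.4636, 0.2692, 0.0634]
tool_rot: [[-0.127, 0.992, -0.005], [0.992, 0.127, -0.001], [0.0, -0.005, -1.0]]
force: [-21.3, -4.9, 15.2]
opening: 0.0322
```

View pics/w18a.png

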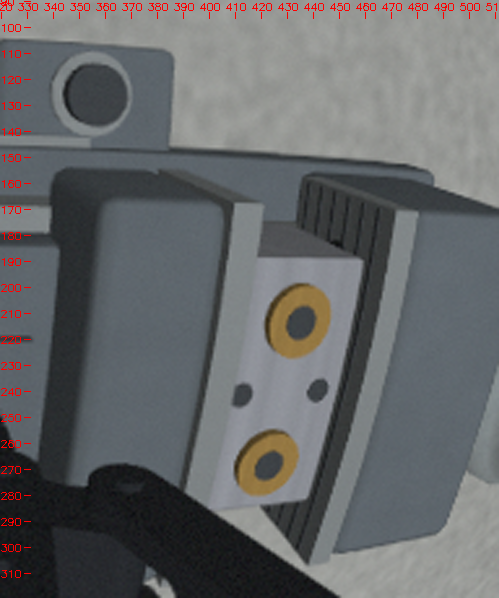

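```bash
python3 -m handwheel '[{"gripper":70,"x":0,"y":0,"z":0,"turn":0},{"gripper":78,"x":0,"y":0,"z":0,"turn":0},{"gripper":78,"x":0,"y":-0.001,"z":0,"turn":0},{"gripper":80,"x":0,"y":-0.001,"z":0,"turn":0},{"gripper":80,"x":0,"y":0,"z":0,"turn":0},{"gripper":80,"x":0,"y":0,"z":0,"turn":0},{"gripper":80,"x":0,"y":0,"z":0,"turn":0},{"gripper":80,"x":0,"y":0,"z":0,"turn":0}]' 40
python3 - <<'E'
from fit import *
im=bot.capture('wrist')[:,:,::-1]; cv2.imwrite('pics/w19.png',im)
E
```

```text
time: 37.2
tcp_pos: [0.4645, 0.2694, 0.0628]
tool_rot: [[-0.127, 0.992, 0.0], [0.992, 0.127, 0.0], [0.0, 0.0, -1.0]]
force: [0.6, -0.5, 0.3]
opening: 0.0685
```

View pics/w19.png

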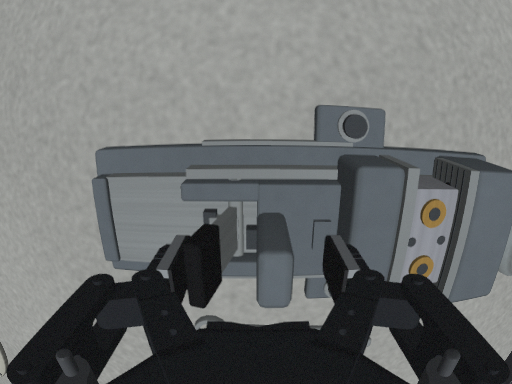

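```bash
python3 -m handwheel '[{"gripper":82,"x":0,"y":-0.0015,"z":0,"turn":0},{"gripper":82,"x":0,"y":0,"z":-0.01,"turn":0},{"gripper":82,"x":0,"y":0,"z":-0.03,"turn":0},{"gripper":82,"x":0,"y":0,"z":-0.05,"turn":0},{"gripper":82,"x":0,"y":0.04,"z":-0.05,"turn":0},{"gripper":82,"x":0,"y":0.04,"z":-0.04,"turn":0},{"gripper":82,"x":0,"y":0.02,"z":0,"turn":0},{"gripper":82,"x":0,"y":0,"z":0,"turn":0}]' 40
python3 - <<'E'
from fit import *
s=bot.read_state(); im=bot.capture('wrist')[:,:,::-1]; cv2.imwrite('pics/w20.png',im); crop(im,130,70,386,270,3,'pics/w20a.png')
im=bot.capture('scene')[:,:,::-1]; cv2.imwrite('pics/s20.png',im);crop(im,270,210,430,330,5,'pics/s20a.png')
print(s['tcp_pos'],s['force'])
E
```

```text
time: 38.25
tcp_pos: [0.5621, 0.2817, 0.2414]
tool_rot: [[-0.126, 0.992, -0.0], [0.992, 0.126, -0.0], [-0.0, -0.0, -1.0]]
force: [-0.0, 0.8, -1.7]
opening: 0.0703
[0.5621 0.2817 0.2414] [-0.0191  0.7617 -1.6501]
```

View pics/w20a.png

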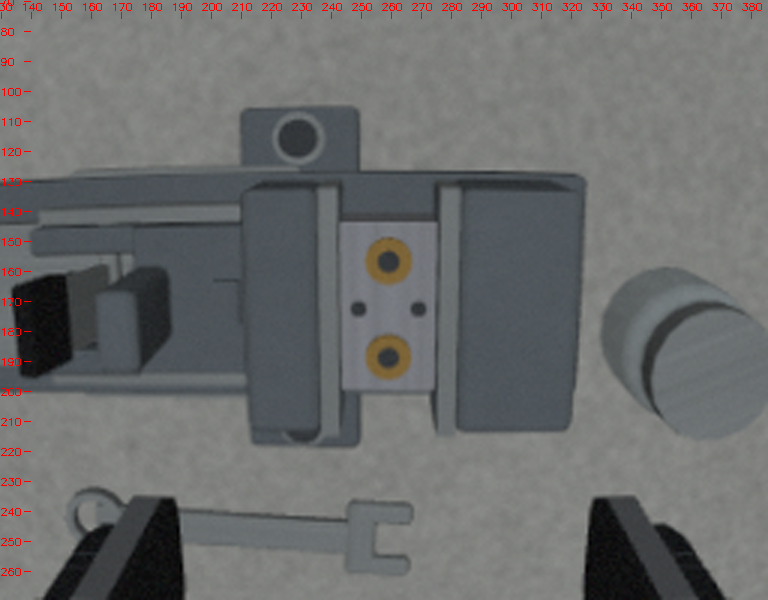

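View pics/s20a.png

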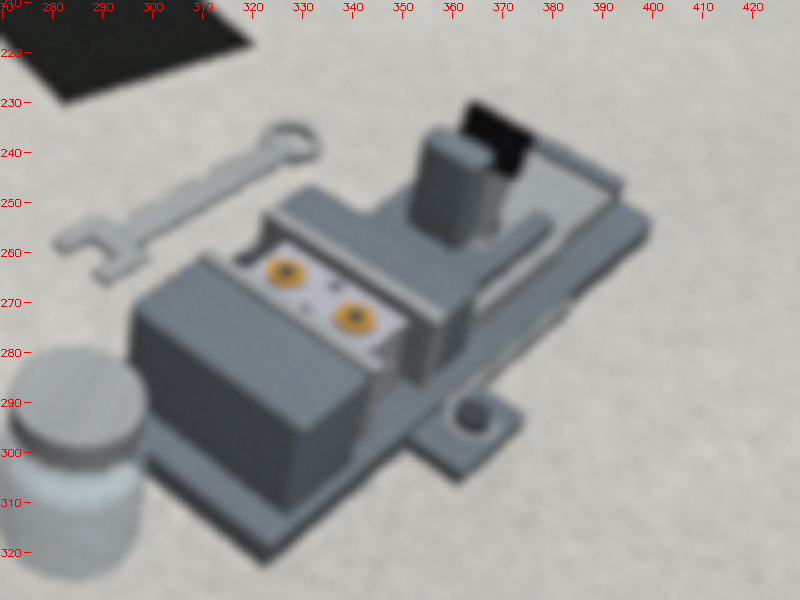

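View pics/s20.png

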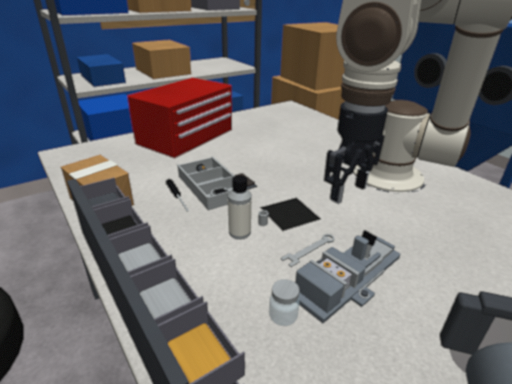

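```bash
python3 - <<'E'
from station import bot
print(bot.read_state()['force'],bot.read_state()['time']); print(bot.finish_job())
E
```

```text
[-0.61945606 -0.61705653  1.0616921 ] 38.35
the job is handed in; nothing more can be done
None
```

The valve block is clamped in the vise, plugs up, with its long sides against the two jaws. I handed the job in at about 38 s of the 72 s allowed; it gave no verdict.

**What I did:**
1. I lifted the block out of the middle tray compartment and set it on the mat, because the fingers would not fit between the jaws with that grip.
2. I squeezed the tab against the post (fingers stopped at 32 mm, tab upright). Keeping it squeezed, I slid the jaw open to about 51–53 mm and released it.
3. I picked the block up again by its ends and lowered it onto the bed midway along the jaws. It touched down with about 9 N and I then let go.
4. I squeezed the tab again and slid the jaw up in small steps until it stalled against the block. The force rose from about 8 N of drag to about 21 N with no further travel. I then released the tab and backed away.

**Last checks:**
- **Clamping:** The wrist and scene pictures show the block upright and centred along the jaws to within about 1 mm. I saw no gap at either jaw. The tab has sprung back and the gripper is clear of everything.
- **Bench:** The bystanders the last pictures show (wrench, jar, can, socket and tray) look unmoved. I did not take a final overhead picture to measure this.
- **Jaw opening:** I did not measure it again after release. That it is snug and locked rests on the force rise and the pictures.
- **Disagreement:** The overhead camera placed the vise several millimetres to one side of where the wrist camera did. I used the closer wrist views.

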